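# Bring the clip of a component reel to the top and press it shut

## Robot

A 6-joint arm with a two-finger parallel gripper is mounted at the origin on the work surface. World frame = base frame: x ahead of the robot, y to its left, z up, the work surface at z = 0. Lengths are in mm, angles in rad, forces in N, time in s.
With the tool pointing down it reaches from about 400 to 925 mm from the base axis. Payload 12.5 kg.
Tool frame: the origin (TCP) lies on the mounting face of the last link; the fingertips stand 190 mm ahead of it and the grasp point (between the pads) lies 171 mm ahead of it (env.grasp_offset is the distance from the TCP to the grasp point, in mm); z points along the fingers, y is the direction in which the jaws open and shut (so a half turn about z gives the same grasp; the last joint's range is limited). The gripper opens to 95 mm and grips with 3 to 60 N. Pads are 20 mm wide; open, the fingers measure 119 mm over their backs; the gripper's body (75 mm by 180 mm) begins 59 mm behind the grasp point.
Start: joints at [-1.214, 0.491, 1.559, -0, 1.092, -0.106], TCP at [279.053, -559.245, 404.761] pointing down, gripper open.
Joint ranges: [-3.1, 3.1], [-0.84, 2.19], [0.05, 2.79], [-1.13, 4.28], [0.06, 2.93], [-2.69, 2.69]. Speed limits (rad/s): [2.22, 2.22, 2.79, 3.14, 3.14, 3.14].

## Interface

Orientations are given as [roll, pitch, yaw] about the fixed x, y, z axes, in that order (R = Rz(yaw) Ry(pitch) Rx(roll)).
In Python, from cell import env, viewer gives the robot as it stands.
- The arm moves only by the tool play_rows, never from a script. Its argument "increments" is a list of rows, each an object of numbers: "dx", "dy", "dz": the shift along the tool's x, y, z in mm; "rx", "ry", "rz": the turn, a rotation vector about the tool's x, y, z in units of 6 degrees (1.0 is 6 degrees). A call has 1 to 8 rows; each row is the pose to reach, as a shift and turn from the pose measured when the call began, along the tool's axes at that moment; what a row does not reach only later rows make up. A row lasts 1/12 s, in which the tool goes at most 41.7 mm and 7.16 degrees, less where a joint would pass 70% of its speed; a pose out of reach is approached as far as the arm can. A call with a gripper value outside its range is refused whole. "fingers" is the opening, from 0 (shut) to 1 (fully open), set as the call begins (left out, the last holds). The fingers move at their own pace and stop on an object; the grip force is fixed at half the most. Time passes only in rows, so rows that repeat a pose let the fingers close. It gives the time, the measured TCP pose, the force and the opening at its end, in the units of the state.
- env.state(): the state, without advancing time (a new reading comes with each control period).
- viewer.read_camera(name): name is "side" or "top" or "wrist"; returns a dict with "image" (420x560x3 uint8, red, green, blue), "fx", "fy", "cx", "cy" (pixels), "rvec" (rotation vector, rad) and "tvec" (3), from world to camera coordinates, as OpenCV has them. Camera axes: x right, y down, z forward; pixel columns grow to the right and rows downward; lengths in mm; the calibration is good to about 2 mm. A picture is of the moment at which its call begins. There is no depth.
- env.job_done(): hands the job in, once; it reports no verdict.
The state is a dict: "t": time; "joints": joint angles; "qvel": joint speeds; "tau": joint torques, N m; "eef_pos": TCP position; "tcp_rot": TCP orientation; "ft_force": force on the tool from outside, world axes, zero at the start; "moment": the same for the moment, N m; "opening": opening from 0.0 (shut) to 1.0 (fully open).
Only numpy, scipy, OpenCV 4.12 (cv2) and the standard library are available. Lean on these libraries where they do the work, as an engineer would, in place of code of your own. Each camera call takes 0.05 s, during which the arm holds its last target.

## Task

Take the cardboard carton off the front deck of the reel dispenser and set it down in the open grey tray. Then turn the white reel by its rim until the steel clip, which starts hidden inside the black tub, stands at the very top under the raised press arm, and let go of the reel. Press the sprung arm all the way down onto the clip for a moment, then let it come all the way back up slowly under your fingers without letting it snap, and leave the book, bottle and mug where they are.

Things in the scene. Friction and masses are not known exactly. Their poses are not given: they have to be found in the camera images.
- dispenser: Reel dispenser, fixed, 360 x 110 mm. Origin on the desk right under the axle; x away from the robot, along the reel's plane; y along the axle; z up. Black open tub from x = -105 to +150 mm, walls 110 mm high; before it (x = -210 to -105 mm) a closed flat deck 90 mm high. Two thin hinge posts at x = 136 mm, 220 mm high.
- reel: White reel, a disc of 180 mm diameter, 14 mm thick, upright in the tub on a level axle. Origin at its centre, 110 mm above the desk: only the upper half shows. Pinch the rim across the 14 mm. Spins freely both ways without limit, slight friction, stays where left. Its z axis points from the axle to the clip (vertical when the clip is at the top), y along the axle.
- clip (a point): Top of the dark steel clip astride the reel's rim, 96 mm from the axle: 24 mm along the rim, 19 mm across, standing 6 mm out of the rim, cheeks 25 mm deep on both faces. The only such clip. It starts in the lower half, inside the tub. Axes as the reel's. It is in place at the top within about 10 mm along the rim.
- press_arm (a joint): Sprung open-frame arm, 46 mm wide, 185 mm long, hinged about the dispenser's y at its x = +130, z = 210 mm, reaching towards the robot above the reel. 0 = raised 0.5 rad above level by its spring; 0.5 = fully down, level, its crossbar on the clip. The pad pushes up with about 2 N raised, 6 N down. Let go, it snaps up at several rad/s: keep its rise under 1.5 rad/s.
- press_pad (a point): Middle of the upper face of the black finger pad (34 x 50 mm) at the free end of the press arm, 168 mm from the hinge; 298 mm above the desk when raised, 217 mm when fully down, moving about 17 mm nearer the robot on the way. Press here from above.
- carton: Small cardboard carton, 80 mm (its x) by 45 mm (its y) by 45 mm high, about 0.12 kg, lying on the dispenser's deck. Origin at the middle of its underside.
- tray: Open grey tray, fixed on the desk on one side of the dispenser, 170 mm (its x) by 120 mm (its y), walls 30 mm high and 4 mm thick, floor 4 mm thick. Origin under its middle, on the desk.
- book: Bystander: book lying flat, 170 x 120 x 26 mm, on the side opposite the tray. Origin under its middle.
- bottle: Bystander: drink bottle, 64 mm in diameter, 200 mm high, standing upright. Origin under its middle.
- mug: Bystander: blue mug, 80 mm in diameter, 95 mm high. Origin under its middle.
Things that resemble listed ones, but are neither listed nor needed, are in the scene too. Of the things that look like the carton, the middle-sized one is meant.

How it is judged:
By the outcome, as a careful person would: the job done as asked, in the order asked, and still so for the second after the job is handed in, with the robot touching nothing.
It also fails if it takes over 72 s, if anything falls off the work surface, if the arm or the gripper's body presses on something with over 40 N, if the wrist force passes 120 N, or if a joint passes its speed limit or range.

## Working session

There is one attempt and no reset: what is moved stays moved. The work goes in short steps, Python scripts to look and compute and a tool call to move; the robot and the scene stay as the last step left them, time stands still between calls to the robot, and variables do not carry over. Pictures are saved under pics/ and viewed, and the job is handed in when it is done.

Besides the shell and the picture viewer there is one more tool, called as name(argument=value, ...) on one line, values as JSON. play_rows: Moves the arm, as the interface text tells. Its arguments: {"type":"object","properties":{"increments":{"type":"array","items":{"type":"object","properties":{"dx":{"type":"number"},"dy":{"type":"number"},"dz":{"type":"number"},"rx":{"type":"number"},"ry":{"type":"number"},"rz":{"type":"number"}}}},"fingers":{"type":"number"}},"required":["increments"]}

```bash
ls; mkdir -p pics; cat > h.py <<'E'
import numpy as np, cv2
from cell import env, viewer
from scipy.spatial.transform import Rotation as R
def grab(n,f):
    c=viewer.read_camera(n); cv2.imwrite('pics/'+f+'.png',c['image'][:,:,::-1]); 
    np.savez('pics/'+f+'.npz',**c); return c
def load(f): return dict(np.load('pics/'+f+'.npz'))
def ray(c,u,v):
    M=R.from_rotvec(np.ravel(c['rvec'])).as_matrix(); t=np.ravel(c['tvec'])
    d=M.T@np.array([(u-c['cx'])/c['fx'],(v-c['cy'])/c['fy'],1]); return -M.T@t,d/np.linalg.norm(d)
def onz(c,u,v,z):
    o,d=ray(c,u,v); return o+d*(z-o[2])/d[2]
def tri(c1,p1,c2,p2):
    o1,d1=ray(c1,*p1);o2,d2=ray(c2,*p2)
    s=np.linalg.lstsq(np.stack([d1,-d2],1),o2-o1,rcond=None)[0]
    a=o1+s[0]*d1;b=o2+s[1]*d2; return (a+b)/2,np.linalg.norm(a-b)
def proj(c,P):
    return cv2.projectPoints(np.atleast_2d(np.array(P,float)),np.ravel(c['rvec']),np.ravel(c['tvec']),np.array([[c['fx'],0,c['cx']],[0,c['fy'],c['cy']],[0,0,1]],float),None)[0][:,0]
E
python3 - <<'E'
from h import *
for n in ['side','top','wrist']:
    c=grab(n,n+'0'); print(n,ray(c,280,210))
print(env.state())
E
```

```text
pics
side (array([ 487.01194847, -766.00269598,  837.23271417]), array([ 0.10435033,  0.75774295, -0.64415575]))
top (array([4.32414368e+02, 4.43267594e-01, 1.32764000e+03]), array([ 0.12520575,  0.01923179, -0.99194438]))
wrist (array([ 338.26586047, -530.02452407,  383.85990222]), array([-0.22529192, -0.11251792, -0.96777232]))
{'t': 0.15, 'joints': array([-1.21358181e+00,  4.91431051e-01,  1.55931438e+00,  1.90458706e-05,
        1.09168490e+00, -1.05578729e-01]), 'qvel': array([ 0.00055908, -0.0027004 , -0.00115962,  0.00100244,  0.00222668,
       -0.00142793]), 'tau': array([ 8.97831105e-04, -6.12893128e+01, -2.58279580e+01,  6.92675100e-02,
        4.73007595e-02, -5.37390531e-05]), 'eef_pos': array([ 279.0584495 , -559.22330421,  404.28803461]), 'tcp_rot': array([-3.14076142e+00, -1.05076902e-04,  4.62784419e-01]), 'ft_force': array([-0.17259306,  0.08496055,  0.00076199]), 'moment': array([-0.01258925,  0.02824964,  0.00452233]), 'opening': 1.0019495468263204}
```

View pics/side0.png

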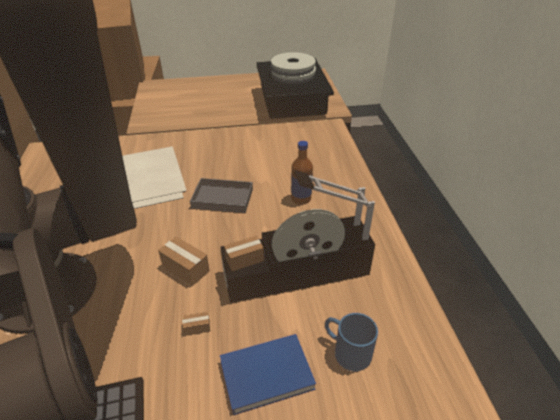

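View pics/top0.png

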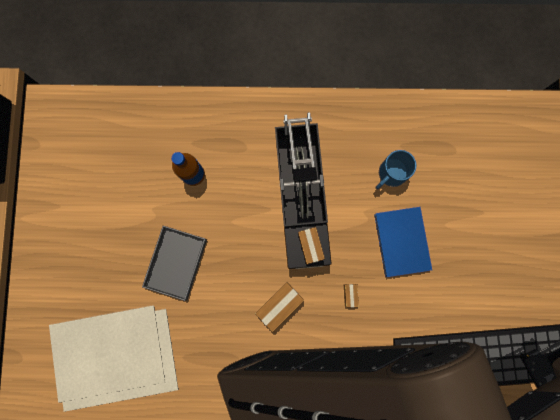

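View pics/wrist0.png

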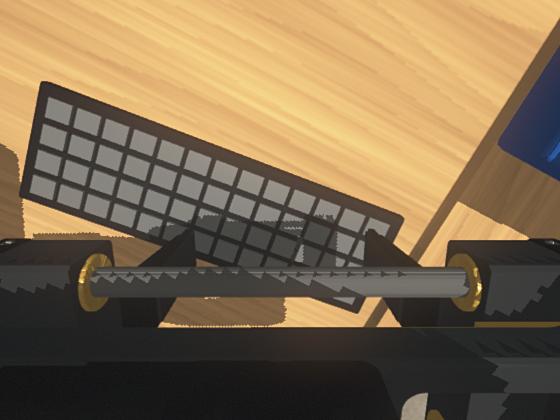

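The side view shows the dispenser at about (300,255), with the carton on its deck at (245,253). The top view has the dispenser from (300,120) to (308,270), the carton at (312,245), the tray at (176,264), the bottle at (188,168), the mug at (398,168) and the book at (404,242). The wrist view shows only a keyboard. I'll enlarge the first two to read corners.

```bash
python3 - <<'E'
from h import *
a=cv2.imread('pics/top0.png')[100:290,220:360]; cv2.imwrite('pics/topz.png',cv2.resize(a,None,fx=3.1,fy=3.1,interpolation=cv2.INTER_CUBIC))
a=cv2.imread('pics/side0.png')[165:305,210:390]; cv2.imwrite('pics/sidez.png',cv2.convertScaleAbs(cv2.resize(a,None,fx=4,fy=4,interpolation=cv2.INTER_CUBIC),alpha=1.6))
E
```

```text
(no output)
```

View pics/topz.png

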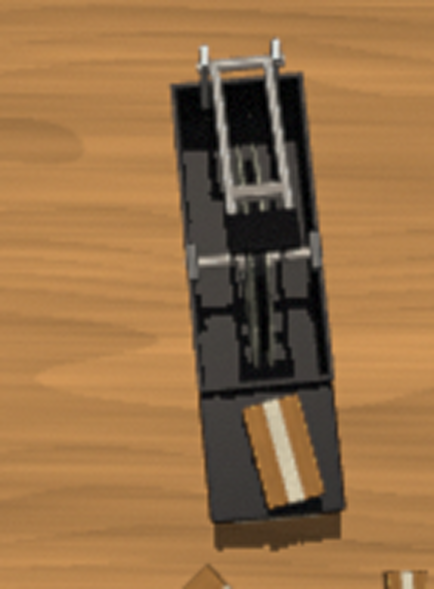

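View pics/sidez.png

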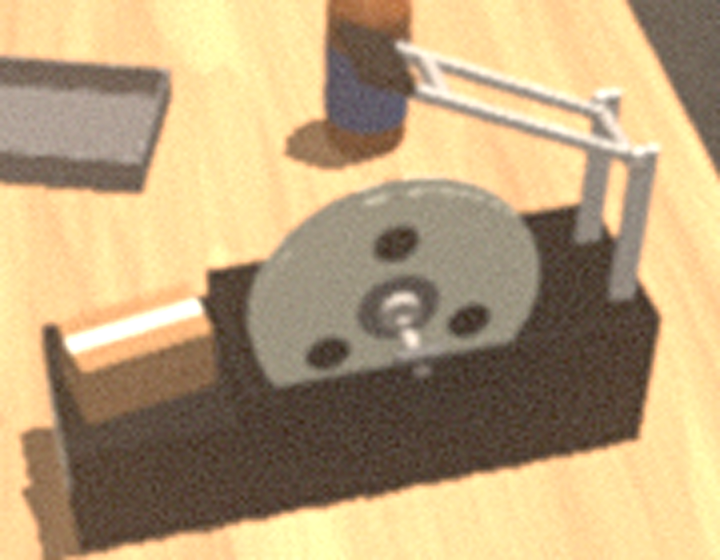

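```bash
python3 - <<'E'
from h import *
np.set_printoptions(precision=1,suppress=True)
c=load('top0'); s=load('side0')
f=lambda u,v,z:onz(c,220+u/3.1,100+v/3.1,z)
BL,BR,FL,FR=f(170,86,110),f(303,73,110),f(202,392,110),f(330,383,110)
DL,DR=f(212,522,90),f(343,510,90)
print(BL,BR,FL,FR,DL,DR)
b=(BL+BR)/2; d=(DL+DR)/2
v=(b-d)[:2]; L=np.linalg.norm(v); th=np.arctan2(v[1],v[0]); print('L',L,'W',np.linalg.norm(BL-BR),np.linalg.norm(DL-DR),'yaw',th)
e=v/L; org=b[:2]-150*e; org2=d[:2]+210*e; print('org',org,org2, 'axle top', f(258,258,110+0))
# carton top z=135
P=[f(*p,135) for p in [(244,407),(298,394),(323,493),(270,510)]]
P=np.array(P); print(P, [np.linalg.norm(P[i]-P[(i+1)%4]) for i in range(4)], P.mean(0), np.arctan2(*( (P[0]+P[1]-P[2]-P[3])[:2][::-1])))
# tray
im=c['image']
g=cv2.cvtColor(im,cv2.COLOR_RGB2HSV)
m=((g[:,:,1]<70)&(g[:,:,2]<140)).astype(np.uint8); m2=np.zeros_like(m); m2[215:310,130:220]=m[215:310,130:220]
cn=max(cv2.findContours(m2,0,2)[0],key=cv2.contourArea); r=cv2.minAreaRect(cn); bx=cv2.boxPoints(r)
T=np.array([onz(c,*p,30) for p in bx]); print('tray',bx,T,[np.linalg.norm(T[i]-T[(i+1)%4]) for i in range(4)],T.mean(0))
for n,p,z in [('bottle',(180,159),200),('mug',(400,167),95),('book',(404,242),26)]: print(n,onz(c,*p,z))
# press pad: side check
org=(org+org2)/2; 
def D(x,y,z): return np.array([*(org+e*x+np.array([-e[1],e[0]])*y),z])
for n,p in [('pad',D(130-147,0,298)),('axle',D(0,0,110)),('reeltop',D(0,0,200)),('hinge',D(130,0,210))]:
    print(n,p,'top',(proj(c,p)[0]-[220,100])*3.1,'side',(proj(s,p)[0]-[210,165])*4)
E
```

```text
[796.8  40.9 110. ] [809.3 -68.1 110. ] [545.2  10.5 110. ] [554.1 -91.6 110. ] [442.4   1.   90. ] [ 453.7 -104.1   90. ]
L 357.03082550610816 W 109.68494794363727 105.70251626916539 yaw 0.106590721076119
org [653.9 -29.6] [656.9 -29.2] axle top [654.6 -32.9 110. ]
[[531.7 -22.7 135. ]
 [542.5 -64.8 135. ]
 [465.8 -84.8 135. ]
 [452.  -43.8 135. ]] [np.float64(43.46820445911119), np.float64(79.29932808238982), np.float64(43.19779055526057), np.float64(82.41994150723633)] [498. -54. 135.] 0.2572903467575758
tray [[141.5 286.5]
 [162.3 224.1]
 [206.7 238.9]
 [185.9 301.3]] [[389.5 383.4  30. ]
 [553.7 336.9  30. ]
 [516.4 217.6  30. ]
 [353.6 265.7  30. ]] [np.float64(170.6837009378786), np.float64(125.02238637682716), np.float64(169.80941646429181), np.float64(123.05487729928512)] [453.3 300.9  30. ]
bottle [691.5 258.6 200. ]
mug [ 702.8 -278.6   95. ]
book [ 516.9 -302.    26. ]
pad [638.5 -31.2 298. ] top [263.3 231.9] side [372.3  47.9]
axle [655.4 -29.4 110. ] top [253.6 257. ] side [391.  297.1]
reeltop [655.4 -29.4 200. ] top [256.8 235.4] side [396.3 183.3]
hinge [784.6 -15.6 210. ] top [240.9  64.1] side [611.5 133.1]
```

Heights, sizes and projections agree with the given dimensions: the dispenser measures 357 mm long, the carton 80x43 and the tray 170x124. Dispenser is at about (655,-30) with yaw 0.107, carton at (498,-54) with yaw 0.257, and tray at (453,301) with yaw -0.276. I'll move above the carton.

```bash
cat >> h.py <<'E'
def go(p,yaw=None,rpy=None):
    s=env.state(); R0=R.from_euler('xyz',s['tcp_rot']); 
    if rpy is None: rpy=[np.pi,0,yaw if yaw is not None else s['tcp_rot'][2]]
    d=R0.inv().apply(np.array(p)-s['eef_pos']); w=(R0.inv()*R.from_euler('xyz',rpy)).as_rotvec()/np.radians(6)
    print('at',s['t'],s['eef_pos'].round(1),s['tcp_rot'].round(3),'F',s['ft_force'].round(1)); print('d',d.round(1),'|d|',np.linalg.norm(d).round(),'w',w.round(2))
E
python3 -c "
from h import *
go([498,-54,400],.257)"
```

```text
at 0.15 [ 279.1 -559.2  404.3] [-3.141 -0.     0.463] F [-0.2  0.1  0. ]
d [ 421.5 -354.3    4.6] |d| 551.0 w [-0.01 -0.    1.97]
```

play_rows(fingers=0.85, increments=[{"dx": 16,"dy": -13,"dz": 0,"rz": 0.2},{"dx": 44,"dy": -37,"dz": 0,"rz": 0.4},{"dx": 74,"dy": -62,"dz": 0,"rz": 0.6},{"dx": 104,"dy": -87,"dz": 0,"rz": 0.8},{"dx": 134,"dy": -112,"dz": 0,"rz": 1},{"dx": 164,"dy": -137,"dz": 0,"rz": 1.2},{"dx": 194,"dy": -162,"dz": 0,"rz": 1.4},{"dx": 224,"dy": -187,"dz": 0,"rz": 1.6}])

```text
invalid input
```

```bash
python3 -c "
from h import *
go([498,-54,400],.257)"
```

```text
at 0.15 [ 279.1 -559.2  404.3] [-3.141 -0.     0.463] F [-0.2  0.1  0. ]
d [ 421.5 -354.3    4.6] |d| 551.0 w [-0.01 -0.    1.97]
```

play_rows(fingers=0.85, increments=[{"dx": 16,"dy": -13,"dz": 0,"rx": 0,"ry": 0,"rz": 0.2},{"dx": 44,"dy": -37,"dz": 0,"rx": 0,"ry": 0,"rz": 0.4},{"dx": 74,"dy": -62,"dz": 0,"rx": 0,"ry": 0,"rz": 0.6},{"dx": 104,"dy": -87,"dz": 0,"rx": 0,"ry": 0,"rz": 0.8},{"dx": 134,"dy": -112,"dz": 0,"rx": 0,"ry": 0,"rz": 1},{"dx": 164,"dy": -137,"dz": 0,"rx": 0,"ry": 0,"rz": 1.2},{"dx": 194,"dy": -162,"dz": 0,"rx": 0,"ry": 0,"rz": 1.4},{"dx": 224,"dy": -187,"dz": 0,"rx": 0,"ry": 0,"rz": 1.6}])

```text
t: 0.82
eef_pos: [396.3, -290.1, 404.4]
tcp_rot: [-3.141, 0.0, 0.294]
ft_force: [1.5, -0.3, 0.1]
opening: 0.849
```

```bash
python3 -c "
from h import *
go([498,-54,400],.257)"
```

```text
at 0.8167 [ 396.3 -290.1  404.4] [-3.141  0.     0.294] F [ 1.5 -0.3  0.1]
d [ 165.8 -196.5    4.6] |d| 257.0 w [-0.01  0.    0.35]
```

play_rows(increments=[{"dx": 25,"dy": -29,"dz": 0,"rx": 0,"ry": 0,"rz": 0.1},{"dx": 50,"dy": -59,"dz": 1,"rx": 0,"ry": 0,"rz": 0.2},{"dx": 75,"dy": -89,"dz": 2,"rx": 0,"ry": 0,"rz": 0.3},{"dx": 100,"dy": -119,"dz": 3,"rx": 0,"ry": 0,"rz": 0.35},{"dx": 125,"dy": -149,"dz": 4,"rx": 0,"ry": 0,"rz": 0.35},{"dx": 145,"dy": -172,"dz": 5,"rx": 0,"ry": 0,"rz": 0.35},{"dx": 158,"dy": -188,"dz": 5,"rx": 0,"ry": 0,"rz": 0.35},{"dx": 166,"dy": -196,"dz": 5,"rx": 0,"ry": 0,"rz": 0.35}])

```text
t: 1.48
eef_pos: [498.9, -52.2, 399.5]
tcp_rot: [-3.14, 0.0, 0.259]
ft_force: [0.2, 0.7, -0.1]
opening: 0.847
```

```bash
python3 -c "
from h import *
go([498,-54,289],.257)
c=grab('wrist','w1')
"
```

```text
at 1.4833 [498.9 -52.2 399.5] [-3.14   0.     0.259] F [ 0.2  0.7 -0.1]
d [ -1.3   1.6 110.5] |d| 110.0 w [-0.01  0.    0.02]
```

View pics/w1.png

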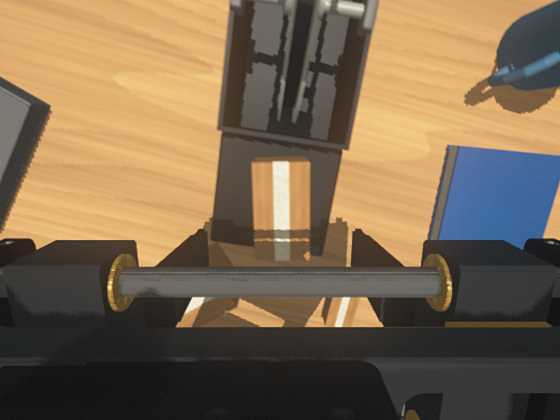

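The wrist view shows the carton centred between the fingers (u 251–310, fingers at 208 and 355) and parallel to them. I'll descend and grip.

play_rows(increments=[{"dx": -1,"dy": 1,"dz": 15,"rx": 0,"ry": 0,"rz": 0},{"dx": -1,"dy": 1,"dz": 40,"rx": 0,"ry": 0,"rz": 0},{"dx": -1,"dy": 1,"dz": 65,"rx": 0,"ry": 0,"rz": 0},{"dx": -1,"dy": 1,"dz": 85,"rx": 0,"ry": 0,"rz": 0},{"dx": -1,"dy": 1,"dz": 98,"rx": 0,"ry": 0,"rz": 0},{"dx": -1,"dy": 1,"dz": 106,"rx": 0,"ry": 0,"rz": 0},{"dx": -1,"dy": 1,"dz": 110,"rx": 0,"ry": 0,"rz": 0},{"dx": -1,"dy": 1,"dz": 110,"rx": 0,"ry": 0,"rz": 0}])

```text
t: 2.2
eef_pos: [498.6, -53.8, 289.2]
tcp_rot: [-3.14, 0.001, 0.259]
ft_force: [-0.8, -0.8, 0.7]
opening: 0.847
```

play_rows(fingers=0.35, increments=[{"dx": 0,"dy": 0,"dz": 0,"rx": 0,"ry": 0,"rz": 0},{"dx": 0,"dy": 0,"dz": 0,"rx": 0,"ry": 0,"rz": 0},{"dx": 0,"dy": 0,"dz": 0,"rx": 0,"ry": 0,"rz": 0},{"dx": 0,"dy": 0,"dz": 0,"rx": 0,"ry": 0,"rz": 0},{"dx": 0,"dy": 0,"dz": 0,"rx": 0,"ry": 0,"rz": 0},{"dx": 0,"dy": 0,"dz": 0,"rx": 0,"ry": 0,"rz": 0}])

```text
t: 2.7
eef_pos: [498.6, -53.7, 289.4]
tcp_rot: [-3.14, 0.0, 0.259]
ft_force: [0.3, -1.0, 0.6]
opening: 0.486
```

```bash
python3 -c "
from h import *
go([498,-54,389],.257)
c=grab('wrist','w2')
"
```

```text
at 2.7 [498.6 -53.7 289.4] [-3.14   0.     0.259] F [ 0.3 -1.   0.6]
d [ -0.6   0.  -99.6] |d| 100.0 w [-0.01  0.    0.02]
```

View pics/w2.png

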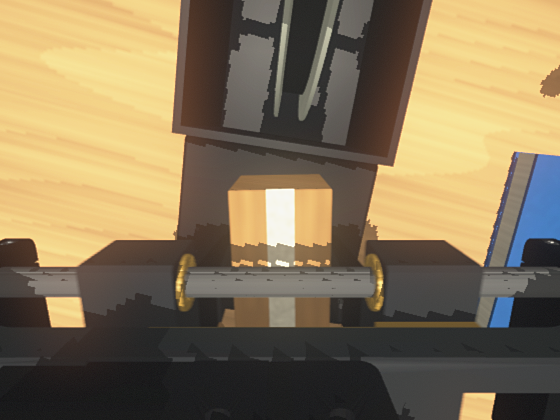

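Opening is 0.486, or 46 mm, so the carton is held. I'll lift it.

play_rows(increments=[{"dx": 0,"dy": 0,"dz": -8,"rx": 0,"ry": 0,"rz": 0},{"dx": 0,"dy": 0,"dz": -25,"rx": 0,"ry": 0,"rz": 0},{"dx": 0,"dy": 0,"dz": -45,"rx": 0,"ry": 0,"rz": 0},{"dx": 0,"dy": 0,"dz": -65,"rx": 0,"ry": 0,"rz": 0},{"dx": 0,"dy": 0,"dz": -80,"rx": 0,"ry": 0,"rz": 0},{"dx": 0,"dy": 0,"dz": -80,"rx": 0,"ry": 0,"rz": 0}])

```text
t: 3.25
eef_pos: [498.8, -53.8, 372.3]
tcp_rot: [3.141, -0.004, 0.259]
ft_force: [1.0, 0.5, -2.3]
opening: 0.473
```

```bash
python3 -c "
from h import *
go([453,301,340],-.276)
"
```

```text
at 3.25 [498.8 -53.8 372.3] [ 3.141 -0.004  0.259] F [ 1.   0.5 -2.3]
d [  46.5 -354.7   32.2] |d| 359.0 w [-0.   -0.04  5.11]
```

play_rows(increments=[{"dx": 2,"dy": -12,"dz": 0,"rx": 0,"ry": 0,"rz": 0.2},{"dx": 5,"dy": -35,"dz": 0,"rx": 0,"ry": 0,"rz": 0.6},{"dx": 8,"dy": -65,"dz": 0,"rx": 0,"ry": 0,"rz": 1.1},{"dx": 12,"dy": -95,"dz": 5,"rx": 0,"ry": 0,"rz": 1.6},{"dx": 16,"dy": -127,"dz": 10,"rx": 0,"ry": 0,"rz": 2.1},{"dx": 20,"dy": -160,"dz": 15,"rx": 0,"ry": 0,"rz": 2.6},{"dx": 24,"dy": -192,"dz": 20,"rx": 0,"ry": 0,"rz": 3.1},{"dx": 28,"dy": -224,"dz": 25,"rx": 0,"ry": 0,"rz": 3.6}])

```text
t: 3.92
eef_pos: [467.9, 171.4, 346.4]
tcp_rot: [-3.141, -0.003, -0.121]
ft_force: [-0.2, 0.6, -1.5]
opening: 0.473
```

```bash
python3 -c "
from h import *
go([453,301,340],-.276)
"
```

```text
at 3.9167 [467.9 171.4 346.4] [-3.141e+00 -3.000e-03 -1.210e-01] F [-0.2  0.6 -1.5]
d [ -30.4 -126.9    6.3] |d| 131.0 w [-0.   -0.03  1.48]
```

play_rows(increments=[{"dx": -7,"dy": -29,"dz": 1,"rx": 0,"ry": 0,"rz": 0.4},{"dx": -14,"dy": -58,"dz": 3,"rx": 0,"ry": 0,"rz": 0.8},{"dx": -20,"dy": -85,"dz": 5,"rx": 0,"ry": 0,"rz": 1.1},{"dx": -25,"dy": -106,"dz": 6,"rx": 0,"ry": 0,"rz": 1.3},{"dx": -28,"dy": -119,"dz": 6,"rx": 0,"ry": 0,"rz": 1.45},{"dx": -30,"dy": -127,"dz": 6,"rx": 0,"ry": 0,"rz": 1.48},{"dx": -30,"dy": -127,"dz": 6,"rx": 0,"ry": 0,"rz": 1.48}])

```text
t: 4.5
eef_pos: [453.0, 302.1, 339.6]
tcp_rot: [-3.141, -0.002, -0.274]
ft_force: [-1.0, -0.9, -0.5]
opening: 0.47
```

```bash
python3 -c "
from h import *
go([453,301,206],-.276)
c=grab('wrist','w3')
c=grab('top','t3')
"
```

```text
at 4.5 [453.  302.1 339.6] [-3.141e+00 -2.000e-03 -2.740e-01] F [-1.  -0.9 -0.5]
d [  0.    1.1 133.6] |d| 134.0 w [-0.   -0.02  0.02]
```

View pics/w3.png

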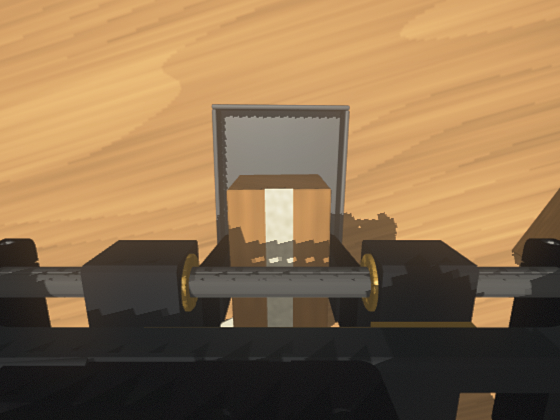

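View pics/t3.png

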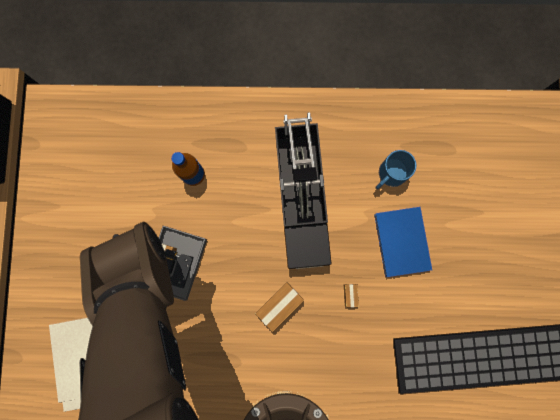

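The wrist view shows the carton at u 229–331, centred over the tray at u 214–349 and aligned with it. I'll lower it.

play_rows(increments=[{"dx": 0,"dy": 1,"dz": 12,"rx": 0,"ry": 0,"rz": 0},{"dx": 0,"dy": 1,"dz": 37,"rx": 0,"ry": 0,"rz": 0},{"dx": 0,"dy": 1,"dz": 64,"rx": 0,"ry": 0,"rz": 0},{"dx": 0,"dy": 1,"dz": 90,"rx": 0,"ry": 0,"rz": 0},{"dx": 0,"dy": 1,"dz": 110,"rx": 0,"ry": 0,"rz": 0},{"dx": 0,"dy": 1,"dz": 122,"rx": 0,"ry": 0,"rz": 0},{"dx": 0,"dy": 1,"dz": 129,"rx": 0,"ry": 0,"rz": 0},{"dx": 0,"dy": 1,"dz": 132,"rx": 0,"ry": 0,"rz": 0}])

```text
t: 5.27
eef_pos: [453.6, 298.8, 207.1]
tcp_rot: [3.141, -0.001, -0.276]
ft_force: [0.6, -0.6, -0.9]
opening: 0.472
```

play_rows(increments=[{"dx": 0,"dy": 0,"dz": 2,"rx": 0,"ry": 0,"rz": 0},{"dx": 0,"dy": 0,"dz": 3,"rx": 0,"ry": 0,"rz": 0},{"dx": 0,"dy": 0,"dz": 4,"rx": 0,"ry": 0,"rz": 0}])

```text
t: 5.52
eef_pos: [453.8, 298.6, 203.7]
tcp_rot: [3.141, -0.002, -0.276]
ft_force: [0.1, 0.0, -1.4]
opening: 0.47
```

play_rows(increments=[{"dx": 0,"dy": 0,"dz": 1,"rx": 0,"ry": 0,"rz": 0},{"dx": 0,"dy": 0,"dz": 1.5,"rx": 0,"ry": 0,"rz": 0}])

```text
t: 5.68
eef_pos: [453.7, 298.6, 203.4]
tcp_rot: [-3.141, -0.003, -0.276]
ft_force: [-3.5, -3.5, 17.4]
opening: 0.469
```

Contact is 17 N. I'll back off a hair and release.

play_rows(fingers=0.6, increments=[{"dx": 0,"dy": 0,"dz": 0,"rx": 0,"ry": 0,"rz": 0},{"dx": 0,"dy": 0,"dz": 0,"rx": 0,"ry": 0,"rz": 0},{"dx": 0,"dy": 0,"dz": 0,"rx": 0,"ry": 0,"rz": 0},{"dx": 0,"dy": 0,"dz": -20,"rx": 0,"ry": 0,"rz": 0},{"dx": 0,"dy": 0,"dz": -50,"rx": 0,"ry": 0,"rz": 0},{"dx": 0,"dy": 0,"dz": -80,"rx": 0,"ry": 0,"rz": 0},{"dx": 0,"dy": 0,"dz": -115,"rx": 0,"ry": 0,"rz": 0},{"dx": 0,"dy": 0,"dz": -150,"rx": 0,"ry": 0,"rz": 0}])

```text
t: 6.35
eef_pos: [453.1, 298.6, 354.8]
tcp_rot: [3.142, -0.002, -0.276]
ft_force: [-0.2, 0.4, -0.0]
opening: 0.602
```

```bash
python3 -c "
from h import *
go([520,-44,420],.107)
c=grab('wrist','w4')
"
```

```text
at 6.35 [453.1 298.6 354.8] [ 3.142e+00 -2.000e-03 -2.760e-01] F [-0.2  0.4 -0. ]
d [157.8 311.4 -64.8] |d| 355.0 w [ 0.   -0.02 -3.65]
```

View pics/w4.png

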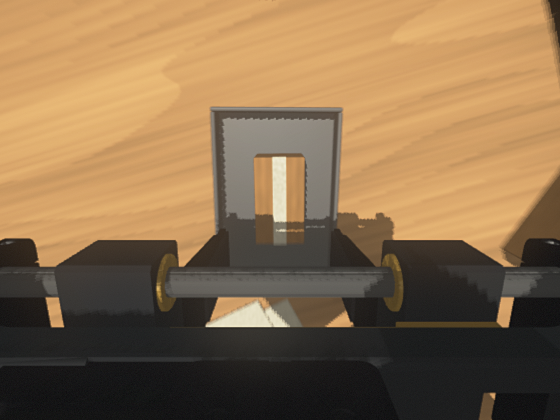

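The wrist view shows the carton lying flat in the tray, u 254–305 and v 155–245. Next is the reel. I'll pinch its near-side rim with the tool tilted forward, clear of the press arm.

```bash
cat >> h.py <<'E'
ORG=np.array([655.5,-30.]); YAW=.107
def loc(x,y,z):
    c,s=np.cos(YAW),np.sin(YAW); return np.array([ORG[0]+c*x-s*y,ORG[1]+s*x+c*y,z])
def reel(phi,r,tilt=None,y=0):
    tilt=phi if tilt is None else tilt
    f,t=np.radians(phi),np.radians(tilt)
    p=[-r*np.sin(f)-171*np.sin(t),y,110+r*np.cos(f)+171*np.cos(t)]
    go(loc(*p),rpy=[np.pi,-t,YAW]); return loc(*p)
E
python3 -c "
from h import *
print(reel(45,150))
go([430,200,355],-.1)
"
```

```text
at 6.4 [453.8 299.  361.3] [-3.136 -0.009 -0.275] F [1.8 1.  6.2]
d [ 72.8 346.6  22.9] |d| 355.0 w [ 1.39  7.31 -3.47]
[429.81683834 -54.2406795  336.98127676]
at 6.4 [453.8 299.  361.3] [-3.136 -0.009 -0.275] F [1.8 1.  6.2]
d [  4.  101.8   5.7] |d| 102.0 w [-0.05 -0.09 -1.68]
```

play_rows(fingers=0.5, increments=[{"dx": 3,"dy": 14,"dz": 1,"rx": 0,"ry": 0,"rz": -0.2},{"dx": 10,"dy": 46,"dz": 3,"rx": 0.1,"ry": 0.5,"rz": -0.5},{"dx": 16,"dy": 78,"dz": 5,"rx": 0.2,"ry": 1.1,"rz": -0.9},{"dx": 23,"dy": 110,"dz": 7,"rx": 0.3,"ry": 1.8,"rz": -1.2},{"dx": 30,"dy": 143,"dz": 9,"rx": 0.5,"ry": 2.5,"rz": -1.5},{"dx": 37,"dy": 176,"dz": 11,"rx": 0.6,"ry": 3.2,"rz": -1.8},{"dx": 44,"dy": 209,"dz": 13,"rx": 0.8,"ry": 4,"rz": -2.1},{"dx": 51,"dy": 242,"dz": 15,"rx": 0.9,"ry": 4.8,"rz": -2.4}])

```text
t: 7.07
eef_pos: [437.9, 67.1, 346.1]
tcp_rot: [-3.096, -0.481, -0.044]
ft_force: [0.1, 0.6, 1.7]
opening: 0.503
```

```bash
python3 -c "
from h import *
print(reel(45,150))
"
```

```text
at 7.0667 [437.9  67.1 346.1] [-3.096 -0.481 -0.044] F [0.1 0.6 1.7]
d [ -6.7 121.8   1.3] |d| 122.0 w [ 0.42  2.87 -1.24]
[429.81683834 -54.2406795  336.98127676]
```

play_rows(increments=[{"dx": -2,"dy": 28,"dz": 0,"rx": 0.1,"ry": 0.6,"rz": -0.3},{"dx": -3,"dy": 56,"dz": 0,"rx": 0.2,"ry": 1.3,"rz": -0.6},{"dx": -5,"dy": 82,"dz": 1,"rx": 0.3,"ry": 2,"rz": -0.9},{"dx": -6,"dy": 103,"dz": 1,"rx": 0.4,"ry": 2.5,"rz": -1.1},{"dx": -7,"dy": 116,"dz": 1,"rx": 0.4,"ry": 2.8,"rz": -1.2},{"dx": -7,"dy": 122,"dz": 1,"rx": 0.4,"ry": 2.87,"rz": -1.24},{"dx": -7,"dy": 122,"dz": 1,"rx": 0.4,"ry": 2.87,"rz": -1.24}])

```text
t: 7.65
eef_pos: [434.1, 14.8, 340.5]
tcp_rot: [-3.055, -0.606, 0.025]
ft_force: [0.1, -0.1, -0.1]
opening: 0.502
```

```bash
python3 -c "
from h import *
print(reel(45,150))
c=grab('wrist','w5')
"
```

```text
at 7.65 [434.1  14.8 340.5] [-3.055 -0.606  0.025] F [ 0.1 -0.1 -0.1]
d [-7.  68.6 -6.5] |d| 69.0 w [-0.32  1.68 -0.67]
[429.81683834 -54.2406795  336.98127676]
```

View pics/w5.png

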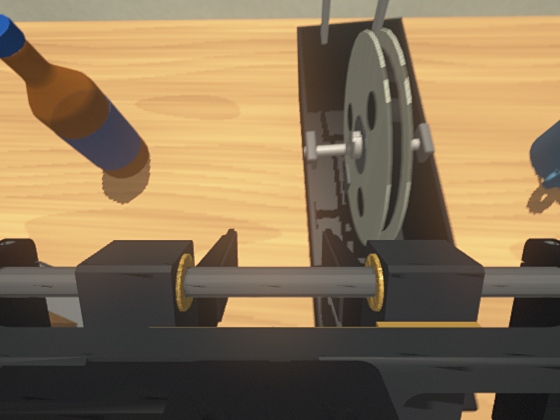

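```bash
python3 -c "
from h import *
s=env.state();print(s['joints'].round(2),s['qvel'].round(2),s['eef_pos'],s['tcp_rot'])
"
```

```text
[-0.16  0.29  2.2   1.23  0.2   0.19] [ 0.03 -0.   -0.01 -0.41 -0.02  0.53] [434.16858618  13.87332332 340.40537287] [-3.05817669 -0.60863813  0.03023277]
```

The wrist is near its singularity (j5 = 0.2) at this tilt, which is why it stopped short. I'll use a milder fixed tilt of 25° and stroke the rim by pure translations.

```bash
cat >> h.py <<'E'
def reel2(phi,r,tilt,back=0,y=0,q=False):
    f,t=np.radians(phi),np.radians(tilt); b=171+back
    p=loc(-r*np.sin(f)-b*np.sin(t),y,110+r*np.cos(f)+b*np.cos(t)); 
    if not q: go(p,rpy=[np.pi,-t,YAW])
    return p
E
python3 -c "
from h import *
print(reel2(50,80,25,80))
"
```

```text
at 7.7 [434.2  13.9 340.4] [-3.058 -0.609  0.03 ] F [ 0.8 -0.2 -0.4]
d [ 71.2  62.4 -14.7] |d| 96.0 w [-0.43 -1.67 -0.57]
[489.09640369 -47.87344796 388.90626332]
```

play_rows(increments=[{"dx": 7,"dy": 6,"dz": -2,"rx": 0,"ry": -0.2,"rz": 0},{"dx": 18,"dy": 16,"dz": -4,"rx": -0.1,"ry": -0.5,"rz": -0.1},{"dx": 30,"dy": 26,"dz": -6,"rx": -0.2,"ry": -0.8,"rz": -0.2},{"dx": 42,"dy": 36,"dz": -9,"rx": -0.2,"ry": -1.1,"rz": -0.3},{"dx": 54,"dy": 47,"dz": -11,"rx": -0.3,"ry": -1.3,"rz": -0.4},{"dx": 64,"dy": 56,"dz": -13,"rx": -0.4,"ry": -1.5,"rz": -0.5},{"dx": 71,"dy": 62,"dz": -15,"rx": -0.4,"ry": -1.67,"rz": -0.57},{"dx": 71,"dy": 62,"dz": -15,"rx": -0.43,"ry": -1.67,"rz": -0.57}])

```text
t: 8.37
eef_pos: [489.6, -48.3, 389.9]
tcp_rot: [3.139, -0.437, 0.106]
ft_force: [-0.7, 0.1, 0.4]
opening: 0.5
```

```bash
python3 -c "
from h import *
print(reel2(50,80,25,80))
print(env.state()['joints'].round(2))
c=grab('wrist','w6')
"
```

```text
at 8.3667 [489.6 -48.3 389.9] [ 3.139 -0.437  0.106] F [-0.7  0.1  0.4]
d [-0.8 -0.5  0.7] |d| 1.0 w [ 0.03 -0.   -0.01]
[489.09640369 -47.87344796 388.90626332]
[-0.26  0.28  1.98  0.32  0.49  0.95]
```

View pics/w6.png

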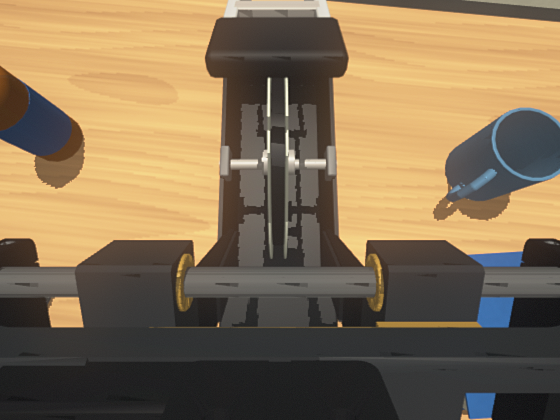

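The wrist view shows the reel at u 269–288, centred between the fingers at 280 and parallel to them. The press pad is at the top, u 207–348. I'll compute the stroke table next.

```bash
python3 -c "
from h import *
Rt=R.from_euler('xyz',[np.pi,-np.radians(25),YAW])
for a in (52,):
  p0=reel2(a,80,25,q=True)
  for b in [52,55,58,62,66,70,74,78,82,85]: print(b,Rt.inv().apply(reel2(b,80,25,q=True)-p0).round(1))
go(p0,rpy=[np.pi,-np.radians(25),YAW])
"
```

```text
52 [0. 0. 0.]
55 [-3.7 -0.   2. ]
58 [-7.3 -0.   4.2]
62 [-11.8  -0.    7.4]
66 [-16.2  -0.   10.9]
70 [-20.2  -0.   14.7]
74 [-24.1  -0.   18.8]
78 [-27.6  -0.   23.1]
82 [-30.8  -0.   27.7]
85 [-33.   -0.   31.3]
at 8.4167 [488.9 -47.7 389.1] [ 3.14  -0.437  0.106] F [-0.3 -0.1  0.1]
d [-2.5  0.  81.5] |d| 82.0 w [ 0.02 -0.   -0.01]
```

play_rows(increments=[{"dx": -2.5,"dy": 0,"dz": 10,"rx": 0,"ry": 0,"rz": 0},{"dx": -2.5,"dy": 0,"dz": 25,"rx": 0,"ry": 0,"rz": 0},{"dx": -2.5,"dy": 0,"dz": 40,"rx": 0,"ry": 0,"rz": 0},{"dx": -2.5,"dy": 0,"dz": 55,"rx": 0,"ry": 0,"rz": 0},{"dx": -2.5,"dy": 0,"dz": 68,"rx": 0,"ry": 0,"rz": 0},{"dx": -2.5,"dy": 0,"dz": 77,"rx": 0,"ry": 0,"rz": 0},{"dx": -2.5,"dy": 0,"dz": 81,"rx": 0,"ry": 0,"rz": 0},{"dx": -2.5,"dy": 0,"dz": 81.5,"rx": 0,"ry": 0,"rz": 0}])

```text
t: 9.08
eef_pos: [520.8, -44.1, 313.5]
tcp_rot: [3.14, -0.435, 0.106]
ft_force: [-0.1, 0.0, 0.6]
opening: 0.502
```

```bash
python3 -c "
from h import *
print(reel2(52,80,25))
c=grab('side','s7');c=grab('wrist','w7')
a=c['image'];b=load('s7')['image'];cv2.imwrite('pics/m7.png',cv2.resize(np.hstack([a,b])[:,:,::-1],(800,300)))
"
```

```text
at 9.0833 [520.8 -44.1 313.5] [ 3.14  -0.435  0.106] F [-0.1  0.   0.6]
d [ 0.4  0.4 -0.6] |d| 1.0 w [ 0.02  0.01 -0.01]
[520.96525221 -44.45040772 314.23154961]
```

View pics/m7.png

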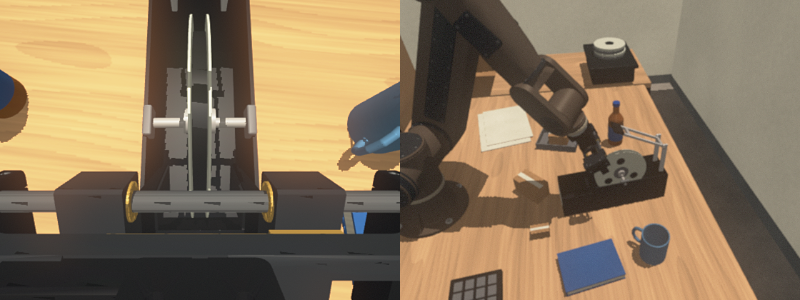

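The fingers straddle the rim without contact. I'll close and then stroke.

play_rows(fingers=0.05, increments=[{"dx": 0,"dy": 0,"dz": 0,"rx": 0,"ry": 0,"rz": 0},{"dx": 0,"dy": 0,"dz": 0,"rx": 0,"ry": 0,"rz": 0},{"dx": 0,"dy": 0,"dz": 0,"rx": 0,"ry": 0,"rz": 0},{"dx": 0,"dy": 0,"dz": 0,"rx": 0,"ry": 0,"rz": 0},{"dx": 0,"dy": 0,"dz": 0,"rx": 0,"ry": 0,"rz": 0}])

```text
t: 9.6
eef_pos: [520.7, -44.3, 314.7]
tcp_rot: [3.14, -0.437, 0.106]
ft_force: [-0.7, -0.4, -0.3]
opening: 0.204
```

play_rows(increments=[{"dx": -4,"dy": 0,"dz": 2,"rx": 0,"ry": 0,"rz": 0},{"dx": -8,"dy": 0,"dz": 4.5,"rx": 0,"ry": 0,"rz": 0},{"dx": -12,"dy": 0,"dz": 7.5,"rx": 0,"ry": 0,"rz": 0},{"dx": -16,"dy": 0,"dz": 11,"rx": 0,"ry": 0,"rz": 0},{"dx": -20,"dy": 0,"dz": 14.7,"rx": 0,"ry": 0,"rz": 0},{"dx": -24,"dy": 0,"dz": 18.8,"rx": 0,"ry": 0,"rz": 0},{"dx": -28,"dy": 0,"dz": 23,"rx": 0,"ry": 0,"rz": 0},{"dx": -31,"dy": 0,"dz": 28,"rx": 0,"ry": 0,"rz": 0}])

```text
t: 10.27
eef_pos: [503.8, -46.0, 276.1]
tcp_rot: [3.14, -0.437, 0.106]
ft_force: [-6.4, -0.4, 6.1]
opening: 0.142
```

```bash
python3 -c "
from h import *
reel2(82,80,25)
c=grab('side','s8');c=grab('wrist','w8')
a=c['image'];b=load('s8')['image'];cv2.imwrite('pics/m8.png',np.hstack([cv2.resize(a,(400,300)),cv2.resize(b[180:300,240:400],(400,300))])[:,:,::-1])
"
```

```text
at 10.2667 [503.8 -46.  276.1] [ 3.14  -0.437  0.106] F [-6.4 -0.4  6.1]
d [0.9 0.3 0.4] |d| 1.0 w [ 0.02 -0.01 -0.01]
```

View pics/m8.png

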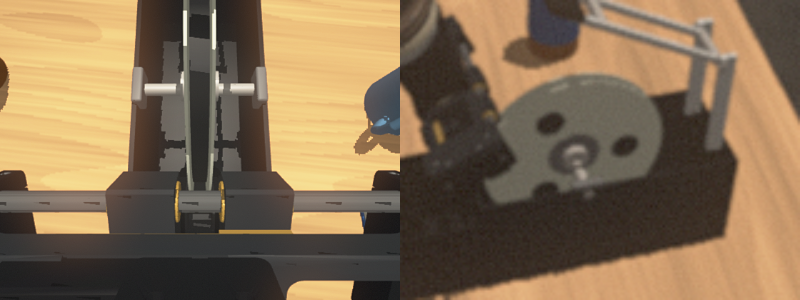

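The reel turned about 28° with the pinch (the hole moved left in the side view), gripped at 13.5 mm. I'll repeat by opening slightly, returning along the arc, and stroking again.

play_rows(fingers=0.35, increments=[{"dx": 0,"dy": 0,"dz": 0,"rx": 0,"ry": 0,"rz": 0},{"dx": 0,"dy": 0,"dz": 0,"rx": 0,"ry": 0,"rz": 0},{"dx": 2,"dy": 0,"dz": -4,"rx": 0,"ry": 0,"rz": 0},{"dx": 8,"dy": 0,"dz": -10,"rx": 0,"ry": 0,"rz": 0},{"dx": 16,"dy": 0,"dz": -18,"rx": 0,"ry": 0,"rz": 0},{"dx": 24,"dy": 0,"dz": -24,"rx": 0,"ry": 0,"rz": 0},{"dx": 30,"dy": 0,"dz": -27,"rx": 0,"ry": 0,"rz": 0},{"dx": 32,"dy": 0,"dz": -27.5,"rx": 0,"ry": 0,"rz": 0}])

```text
t: 11.03
eef_pos: [521.8, -44.2, 315.1]
tcp_rot: [3.139, -0.438, 0.106]
ft_force: [-0.3, 0.0, -0.6]
opening: 0.352
```

play_rows(fingers=0.05, increments=[{"dx": 0,"dy": 0,"dz": 0,"rx": 0,"ry": 0,"rz": 0},{"dx": 0,"dy": 0,"dz": 0,"rx": 0,"ry": 0,"rz": 0},{"dx": 0,"dy": 0,"dz": 0,"rx": 0,"ry": 0,"rz": 0},{"dx": 0,"dy": 0,"dz": 0,"rx": 0,"ry": 0,"rz": 0},{"dx": 0,"dy": 0,"dz": 0,"rx": 0,"ry": 0,"rz": 0}])

```text
t: 11.45
eef_pos: [521.7, -44.1, 314.7]
tcp_rot: [3.14, -0.437, 0.106]
ft_force: [0.6, 2.0, -0.4]
opening: 0.148
```

```bash
python3 -c "
from h import *
reel2(52,80,25);reel2(85,80,25)
"
```

```text
at 11.45 [521.7 -44.1 314.7] [ 3.14  -0.437  0.106] F [ 0.6  2.  -0.4]
d [-0.9  0.3  0.1] |d| 1.0 w [ 0.02 -0.   -0.01]
at 11.45 [521.7 -44.1 314.7] [ 3.14  -0.437  0.106] F [ 0.6  2.  -0.4]
d [-33.8   0.3  31.4] |d| 46.0 w [ 0.02 -0.   -0.01]
```

play_rows(increments=[{"dx": -4,"dy": 0,"dz": 2,"rx": 0,"ry": 0,"rz": 0},{"dx": -8,"dy": 0,"dz": 4.5,"rx": 0,"ry": 0,"rz": 0},{"dx": -13,"dy": 0,"dz": 7.5,"rx": 0,"ry": 0,"rz": 0},{"dx": -17,"dy": 0,"dz": 11,"rx": 0,"ry": 0,"rz": 0},{"dx": -21,"dy": 0,"dz": 14.7,"rx": 0,"ry": 0,"rz": 0},{"dx": -25,"dy": 0,"dz": 18.8,"rx": 0,"ry": 0,"rz": 0},{"dx": -30,"dy": 0,"dz": 24.5,"rx": 0,"ry": 0,"rz": 0},{"dx": -34,"dy": 0,"dz": 31,"rx": 0,"ry": 0,"rz": 0}])

```text
t: 12.12
eef_pos: [503.5, -46.0, 272.3]
tcp_rot: [3.14, -0.437, 0.106]
ft_force: [-5.3, 2.1, 5.8]
opening: 0.148
```

```bash
python3 -c "
from h import *
reel2(85,80,25)
reel2(52,80,25)
b=grab('side','s9')['image'];cv2.imwrite('pics/m9.png',cv2.resize(b[180:300,240:400],(640,480),interpolation=2)[:,:,::-1])
"
```

```text
at 12.1167 [503.5 -46.  272.3] [ 3.14  -0.437  0.106] F [-5.3  2.1  5.8]
d [0.6 0.3 0.6] |d| 1.0 w [ 0.02 -0.01 -0.01]
at 12.1167 [503.5 -46.  272.3] [ 3.14  -0.437  0.106] F [-5.3  2.1  5.8]
d [ 33.6   0.4 -30.6] |d| 45.0 w [ 0.02 -0.01 -0.01]
```

View pics/m9.png

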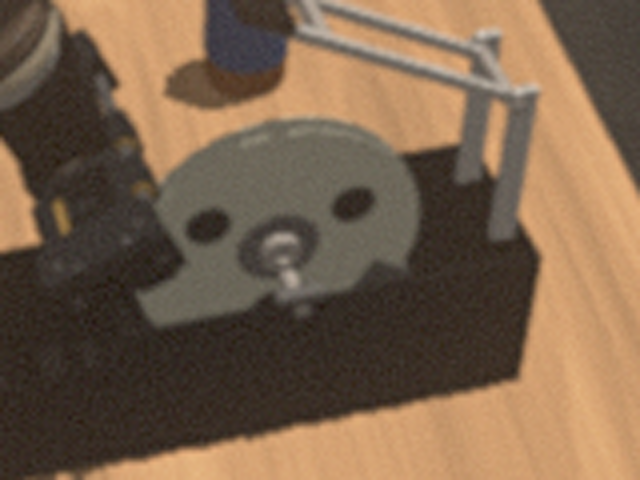

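A dark wedge, the clip cheek, emerges at the far side at (390,268), so this direction is right and about 90–100° remain.

play_rows(fingers=0.35, increments=[{"dx": 0,"dy": 0,"dz": 0,"rx": 0,"ry": 0,"rz": 0},{"dx": 0,"dy": 0,"dz": 0,"rx": 0,"ry": 0,"rz": 0},{"dx": 3,"dy": 0,"dz": -5,"rx": 0,"ry": 0,"rz": 0},{"dx": 9,"dy": 0,"dz": -12,"rx": 0,"ry": 0,"rz": 0},{"dx": 17,"dy": 0,"dz": -20,"rx": 0,"ry": 0,"rz": 0},{"dx": 25,"dy": 0,"dz": -26,"rx": 0,"ry": 0,"rz": 0},{"dx": 32,"dy": 0,"dz": -30,"rx": 0,"ry": 0,"rz": 0},{"dx": 33.5,"dy": 0,"dz": -30.5,"rx": 0,"ry": 0,"rz": 0}])

```text
t: 12.83
eef_pos: [521.5, -44.2, 314.2]
tcp_rot: [3.139, -0.438, 0.106]
ft_force: [0.3, -0.1, -0.2]
opening: 0.353
```

play_rows(fingers=0.05, increments=[{"dx": 0,"dy": 0,"dz": 0,"rx": 0,"ry": 0,"rz": 0},{"dx": 0,"dy": 0,"dz": 0,"rx": 0,"ry": 0,"rz": 0},{"dx": 0,"dy": 0,"dz": 0,"rx": 0,"ry": 0,"rz": 0},{"dx": 0,"dy": 0,"dz": 0,"rx": 0,"ry": 0,"rz": 0},{"dx": 0,"dy": 0,"dz": 0,"rx": 0,"ry": 0,"rz": 0}])

```text
t: 13.25
eef_pos: [521.3, -44.0, 313.8]
tcp_rot: [3.139, -0.437, 0.106]
ft_force: [-0.1, 2.1, 0.1]
opening: 0.146
```

play_rows(increments=[{"dx": -4,"dy": 0,"dz": 2,"rx": 0,"ry": 0,"rz": 0},{"dx": -8,"dy": 0,"dz": 4.5,"rx": 0,"ry": 0,"rz": 0},{"dx": -13,"dy": 0,"dz": 7.5,"rx": 0,"ry": 0,"rz": 0},{"dx": -17,"dy": 0,"dz": 11,"rx": 0,"ry": 0,"rz": 0},{"dx": -21,"dy": 0,"dz": 14.7,"rx": 0,"ry": 0,"rz": 0},{"dx": -25,"dy": 0,"dz": 18.8,"rx": 0,"ry": 0,"rz": 0},{"dx": -30,"dy": 0,"dz": 24.5,"rx": 0,"ry": 0,"rz": 0},{"dx": -34,"dy": 0,"dz": 31,"rx": 0,"ry": 0,"rz": 0}])

```text
t: 13.92
eef_pos: [503.2, -46.0, 271.3]
tcp_rot: [3.139, -0.437, 0.106]
ft_force: [-3.6, 1.4, 5.8]
opening: 0.145
```

```bash
python3 -c "
from h import *
reel2(85,80,25)
reel2(52,80,25)
b=grab('side','s10')['image'];cv2.imwrite('pics/m10.png',cv2.resize(b[180:300,240:400],(640,480),interpolation=2)[:,:,::-1])
"
```

```text
at 13.9167 [503.2 -46.  271.3] [ 3.139 -0.437  0.106] F [-3.6  1.4  5.8]
d [ 1.4  0.4 -0.1] |d| 1.0 w [ 0.03 -0.01 -0.01]
at 13.9167 [503.2 -46.  271.3] [ 3.139 -0.437  0.106] F [-3.6  1.4  5.8]
d [ 34.3   0.5 -31.4] |d| 46.0 w [ 0.03 -0.01 -0.01]
```

View pics/m10.png

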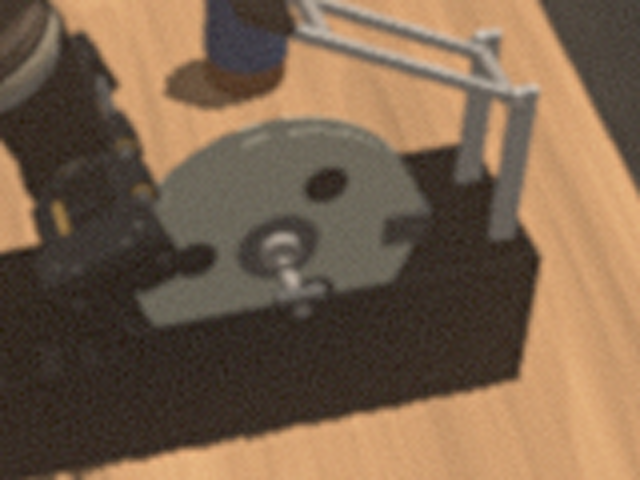

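```bash
cat >> h.py <<'E'
def phi_side(c,u,v,y=-9.5):
    o,d=ray(c,u,v); n=np.array([-np.sin(YAW),np.cos(YAW),0]); P0=loc(0,y,0)
    p=o+d*(np.dot(n,P0-o)/np.dot(n,d)); q=p-loc(0,0,110); x=q[0]*np.cos(YAW)+q[1]*np.sin(YAW)
    return np.degrees(np.arctan2(-x,q[2])).round(1), np.hypot(x,q[2]).round(1)
E
python3 -c "
from h import *
c=load('s10')
for p in [(405,227),(384,230),(432,224),(325,184),(188,262)]: print(p,phi_side(c,240+p[0]/4,180+p[1]/4,-7))
"
```

```text
(405, 227) (np.float64(-93.3), np.float64(83.4))
(384, 230) (np.float64(-93.3), np.float64(69.8))
(432, 224) (np.float64(-93.7), np.float64(101.2))
(325, 184) (np.float64(-34.1), np.float64(52.1))
(188, 262) (np.float64(90.2), np.float64(54.0))
```

The clip is at φ≈-93°, radius 83 (expected cheek centre about 83), so about 93° remain. That is two full strokes of 33° and then a trimmed one.

play_rows(fingers=0.35, increments=[{"dx": 0,"dy": 0,"dz": 0,"rx": 0,"ry": 0,"rz": 0},{"dx": 0,"dy": 0,"dz": 0,"rx": 0,"ry": 0,"rz": 0},{"dx": 3,"dy": 0,"dz": -5,"rx": 0,"ry": 0,"rz": 0},{"dx": 9,"dy": 0,"dz": -12,"rx": 0,"ry": 0,"rz": 0},{"dx": 17,"dy": 0,"dz": -20,"rx": 0,"ry": 0,"rz": 0},{"dx": 25,"dy": 0,"dz": -26,"rx": 0,"ry": 0,"rz": 0},{"dx": 32,"dy": 0,"dz": -31,"rx": 0,"ry": 0,"rz": 0},{"dx": 34,"dy": 0,"dz": -31,"rx": 0,"ry": 0,"rz": 0}])

```text
t: 14.63
eef_pos: [521.3, -44.2, 314.0]
tcp_rot: [3.138, -0.438, 0.106]
ft_force: [-0.8, -0.2, -0.1]
opening: 0.352
```

play_rows(fingers=0.05, increments=[{"dx": 0,"dy": 0,"dz": 0,"rx": 0,"ry": 0,"rz": 0},{"dx": 0,"dy": 0,"dz": 0,"rx": 0,"ry": 0,"rz": 0},{"dx": 0,"dy": 0,"dz": 0,"rx": 0,"ry": 0,"rz": 0},{"dx": 0,"dy": 0,"dz": 0,"rx": 0,"ry": 0,"rz": 0},{"dx": 0,"dy": 0,"dz": 0,"rx": 0,"ry": 0,"rz": 0}])

```text
t: 15.05
eef_pos: [521.1, -44.0, 313.6]
tcp_rot: [3.139, -0.437, 0.106]
ft_force: [-0.0, 3.0, -0.3]
opening: 0.146
```

play_rows(increments=[{"dx": -4,"dy": 0,"dz": 2,"rx": 0,"ry": 0,"rz": 0},{"dx": -8,"dy": 0,"dz": 4.5,"rx": 0,"ry": 0,"rz": 0},{"dx": -13,"dy": 0,"dz": 7.5,"rx": 0,"ry": 0,"rz": 0},{"dx": -17,"dy": 0,"dz": 11,"rx": 0,"ry": 0,"rz": 0},{"dx": -21,"dy": 0,"dz": 14.7,"rx": 0,"ry": 0,"rz": 0},{"dx": -25,"dy": 0,"dz": 18.8,"rx": 0,"ry": 0,"rz": 0},{"dx": -30,"dy": 0,"dz": 24.5,"rx": 0,"ry": 0,"rz": 0},{"dx": -34,"dy": 0,"dz": 31,"rx": 0,"ry": 0,"rz": 0}])

```text
t: 15.72
eef_pos: [503.0, -45.9, 271.1]
tcp_rot: [3.139, -0.437, 0.106]
ft_force: [-3.4, 1.7, 5.4]
opening: 0.145
```

```bash
python3 -c "
from h import *
reel2(85,80,25)
reel2(52,80,25)
b=grab('side','s11')['image'];cv2.imwrite('pics/m11.png',cv2.resize(b[180:300,240:400],(640,480),interpolation=2)[:,:,::-1])
"
```

```text
at 15.7167 [503.  -45.9 271.1] [ 3.139 -0.437  0.106] F [-3.4  1.7  5.4]
d [ 1.6  0.5 -0.2] |d| 2.0 w [ 0.03 -0.01 -0.01]
at 15.7167 [503.  -45.9 271.1] [ 3.139 -0.437  0.106] F [-3.4  1.7  5.4]
d [ 34.6   0.6 -31.5] |d| 47.0 w [ 0.03 -0.01 -0.01]
```

View pics/m11.png

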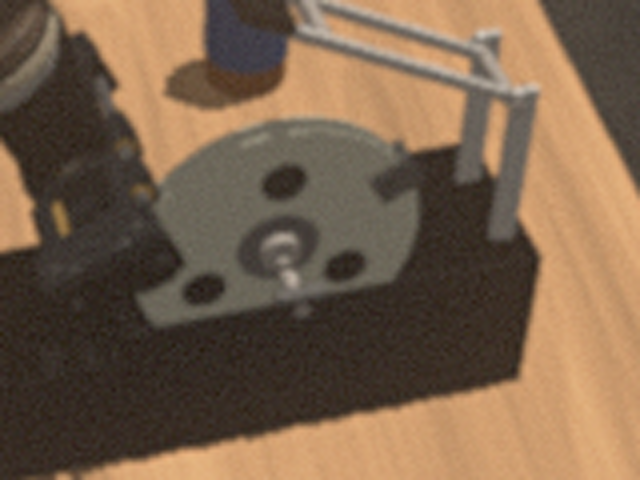

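The clip moved up to (398,175). Next full stroke.

play_rows(fingers=0.35, increments=[{"dx": 0,"dy": 0,"dz": 0,"rx": 0,"ry": 0,"rz": 0},{"dx": 0,"dy": 0,"dz": 0,"rx": 0,"ry": 0,"rz": 0},{"dx": 3,"dy": 0,"dz": -5,"rx": 0,"ry": 0,"rz": 0},{"dx": 9,"dy": 0,"dz": -12,"rx": 0,"ry": 0,"rz": 0},{"dx": 17,"dy": 0,"dz": -20,"rx": 0,"ry": 0,"rz": 0},{"dx": 25,"dy": 0,"dz": -26,"rx": 0,"ry": 0,"rz": 0},{"dx": 32,"dy": 0,"dz": -31,"rx": 0,"ry": 0,"rz": 0},{"dx": 34.5,"dy": 0.5,"dz": -31,"rx": 0,"ry": 0,"rz": 0}])

```text
t: 16.43
eef_pos: [521.6, -44.5, 314.0]
tcp_rot: [3.138, -0.438, 0.106]
ft_force: [0.0, -0.3, -1.2]
opening: 0.351
```

play_rows(fingers=0.05, increments=[{"dx": 0,"dy": 0,"dz": 0,"rx": 0,"ry": 0,"rz": 0},{"dx": 0,"dy": 0,"dz": 0,"rx": 0,"ry": 0,"rz": 0},{"dx": 0,"dy": 0,"dz": 0,"rx": 0,"ry": 0,"rz": 0},{"dx": 0,"dy": 0,"dz": 0,"rx": 0,"ry": 0,"rz": 0},{"dx": 0,"dy": 0,"dz": 0,"rx": 0,"ry": 0,"rz": 0}])

```text
t: 16.85
eef_pos: [521.4, -44.1, 313.5]
tcp_rot: [3.139, -0.437, 0.106]
ft_force: [1.3, 5.7, 0.6]
opening: 0.144
```

play_rows(increments=[{"dx": -4,"dy": 0,"dz": 2,"rx": 0,"ry": 0,"rz": 0},{"dx": -8,"dy": 0,"dz": 4.5,"rx": 0,"ry": 0,"rz": 0},{"dx": -13,"dy": 0,"dz": 7.5,"rx": 0,"ry": 0,"rz": 0},{"dx": -17,"dy": 0,"dz": 11,"rx": 0,"ry": 0,"rz": 0},{"dx": -21,"dy": 0,"dz": 14.7,"rx": 0,"ry": 0,"rz": 0},{"dx": -25,"dy": 0,"dz": 18.8,"rx": 0,"ry": 0,"rz": 0},{"dx": -30,"dy": 0,"dz": 24.5,"rx": 0,"ry": 0,"rz": 0},{"dx": -34,"dy": 0,"dz": 31,"rx": 0,"ry": 0,"rz": 0}])

```text
t: 17.52
eef_pos: [503.2, -46.0, 270.9]
tcp_rot: [3.139, -0.436, 0.106]
ft_force: [-2.9, 1.3, 5.6]
opening: 0.146
```

```bash
python3 -c "
from h import *
reel2(85,80,25)
reel2(52,80,25)
b=grab('side','s12')['image'];cv2.imwrite('pics/m12.png',cv2.resize(b[180:300,240:400],(640,480),interpolation=2)[:,:,::-1])
grab('top','t12')
"
```

```text
at 17.5167 [503.2 -46.  270.9] [ 3.139 -0.436  0.106] F [-2.9  1.3  5.6]
d [ 1.5  0.4 -0.5] |d| 2.0 w [ 0.03 -0.   -0.01]
at 17.5167 [503.2 -46.  270.9] [ 3.139 -0.436  0.106] F [-2.9  1.3  5.6]
d [ 34.4   0.4 -31.7] |d| 47.0 w [ 0.03 -0.   -0.01]
```

View pics/m12.png

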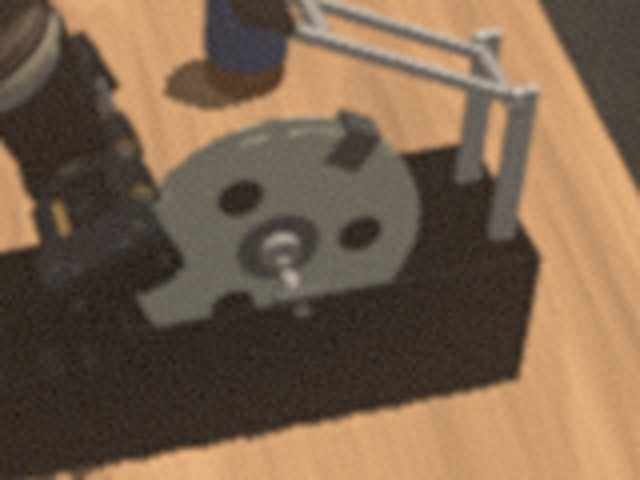

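```bash
python3 -c "
from h import *
c=load('s12')
for n,pp in [('s10',[(405,227)]),('s11',[(398,175)]),('s12',[(352,150),(345,113),(374,123),(332,156),(367,165),(240,198),(359,234)])]:
  for p in pp: print(n,p,phi_side(load(n),240+p[0]/4,180+p[1]/4,-9.5 if p[0]>300 else -7))
"
```

```text
s10 (405, 227) (np.float64(-91.6), np.float64(82.2))
s11 (398, 175) (np.float64(-60.2), np.float64(85.0))
s12 (352, 150) (np.float64(-32.3), np.float64(81.2))
s12 (345, 113) (np.float64(-20.8), np.float64(104.7))
s12 (374, 123) (np.float64(-32.7), np.float64(102.7))
s12 (332, 156) (np.float64(-25.1), np.float64(73.7))
s12 (367, 165) (np.float64(-44.4), np.float64(76.6))
s12 (240, 198) (np.float64(27.2), np.float64(49.8))
s12 (359, 234) (np.float64(-91.0), np.float64(52.5))
```

The clip is at φ≈-32°, and the midpoint between the holes agrees at -31.9°. Recent strokes gave about 30°, so I'll do one full stroke and measure before releasing.

play_rows(fingers=0.35, increments=[{"dx": 0,"dy": 0,"dz": 0,"rx": 0,"ry": 0,"rz": 0},{"dx": 0,"dy": 0,"dz": 0,"rx": 0,"ry": 0,"rz": 0},{"dx": 3,"dy": 0,"dz": -5,"rx": 0,"ry": 0,"rz": 0},{"dx": 9,"dy": 0,"dz": -12,"rx": 0,"ry": 0,"rz": 0},{"dx": 17,"dy": 0,"dz": -20,"rx": 0,"ry": 0,"rz": 0},{"dx": 25,"dy": 0,"dz": -26,"rx": 0,"ry": 0,"rz": 0},{"dx": 32,"dy": 0,"dz": -31,"rx": 0,"ry": 0,"rz": 0},{"dx": 34.5,"dy": 0.5,"dz": -32,"rx": 0,"ry": 0,"rz": 0}])

```text
t: 18.28
eef_pos: [521.6, -44.6, 315.1]
tcp_rot: [3.139, -0.437, 0.106]
ft_force: [-0.5, 0.4, -0.4]
opening: 0.35
```

play_rows(fingers=0.05, increments=[{"dx": 0,"dy": 0,"dz": 0,"rx": 0,"ry": 0,"rz": 0},{"dx": 0,"dy": 0,"dz": 0,"rx": 0,"ry": 0,"rz": 0},{"dx": 0,"dy": 0,"dz": 0,"rx": 0,"ry": 0,"rz": 0},{"dx": 0,"dy": 0,"dz": 0,"rx": 0,"ry": 0,"rz": 0},{"dx": 0,"dy": 0,"dz": 0,"rx": 0,"ry": 0,"rz": 0}])

```text
t: 18.7
eef_pos: [521.3, -44.2, 314.6]
tcp_rot: [3.14, -0.435, 0.106]
ft_force: [0.5, 4.5, -0.0]
opening: 0.144
```

play_rows(increments=[{"dx": -4,"dy": 0,"dz": 2,"rx": 0,"ry": 0,"rz": 0},{"dx": -8,"dy": 0,"dz": 4.5,"rx": 0,"ry": 0,"rz": 0},{"dx": -13,"dy": 0,"dz": 7.5,"rx": 0,"ry": 0,"rz": 0},{"dx": -17,"dy": 0,"dz": 11,"rx": 0,"ry": 0,"rz": 0},{"dx": -21,"dy": 0,"dz": 14.7,"rx": 0,"ry": 0,"rz": 0},{"dx": -25,"dy": 0,"dz": 18.8,"rx": 0,"ry": 0,"rz": 0},{"dx": -30,"dy": 0,"dz": 24.5,"rx": 0,"ry": 0,"rz": 0},{"dx": -34,"dy": 0,"dz": 31,"rx": 0,"ry": 0,"rz": 0}])

```text
t: 19.37
eef_pos: [503.1, -46.1, 272.0]
tcp_rot: [3.14, -0.435, 0.106]
ft_force: [-5.6, 1.2, 5.1]
opening: 0.143
```

```bash
python3 -c "
from h import *
reel2(85,80,25)
b=grab('side','s13')['image'];cv2.imwrite('pics/m13.png',cv2.resize(b[180:300,240:400],(640,480),interpolation=2)[:,:,::-1])
"
```

```text
at 19.3667 [503.1 -46.1 272. ] [ 3.14  -0.435  0.106] F [-5.6  1.2  5.1]
d [1.1 0.2 0.6] |d| 1.0 w [ 0.02  0.01 -0.01]
```

View pics/m13.png

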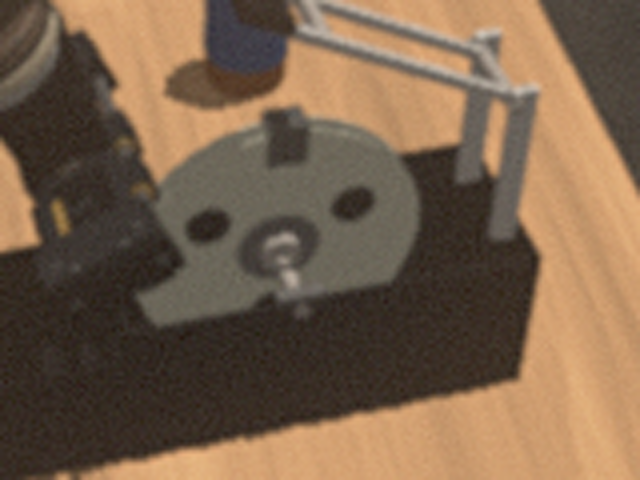

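```bash
python3 -c "
from h import *
n='s13'
for p,y in [((287,140),-9.5),((265,167),-9.5),((305,165),-9.5),((208,226),-7),((353,204),-7)]: print(n,p,phi_side(load(n),240+p[0]/4,180+p[1]/4,y))
s=load(n)
for P in [loc(0,-9.5,193),loc(0,-9.5,206),loc(0,0,206),loc(0,-7,110),loc(-75,-55,110),loc(90,-55,110)]: print((proj(s,P)[0]-[240,180])*4)
"
```

```text
s13 (287, 140) (np.float64(-2.2), np.float64(85.2))
s13 (265, 167) (np.float64(7.7), np.float64(68.0))
s13 (305, 165) (np.float64(-13.4), np.float64(65.2))
s13 (208, 226) (np.float64(57.8), np.float64(49.6))
s13 (353, 204) (np.float64(-64.6), np.float64(53.1))
[281.24650974 143.80727018]
[282.11343176 126.3744544 ]
[277.09068884 115.91163165]
[274.80424989 245.62666565]
[174.31389344 325.71720653]
[445.16519274 273.51716106]
```

Hole heights give clip tilt -2.3° and the cheek gives -2.2°, about 4 mm past on the far side. I'll nudge a further 2–2.5°.

play_rows(increments=[{"dx": -1,"dy": 0,"dz": 2,"rx": 0,"ry": 0,"rz": 0},{"dx": -2,"dy": 0,"dz": 4,"rx": 0,"ry": 0,"rz": 0},{"dx": -2,"dy": 0,"dz": 4,"rx": 0,"ry": 0,"rz": 0}])

```text
t: 19.67
eef_pos: [502.5, -46.2, 266.1]
tcp_rot: [3.141, -0.433, 0.106]
ft_force: [-4.6, -0.5, 2.3]
opening: 0.145
```

```bash
python3 -c "
from h import *
reel2(87,80,25)
b=grab('side','s14')['image'];cv2.imwrite('pics/m14.png',cv2.resize(b[180:300,240:400],(640,480),interpolation=2)[:,:,::-1])
"
```

```text
at 19.6667 [502.5 -46.2 266.1] [ 3.141 -0.433  0.106] F [-4.6 -0.5  2.3]
d [ 2.8  0.2 -2.1] |d| 4.0 w [ 0.01  0.03 -0.01]
```

View pics/m14.png

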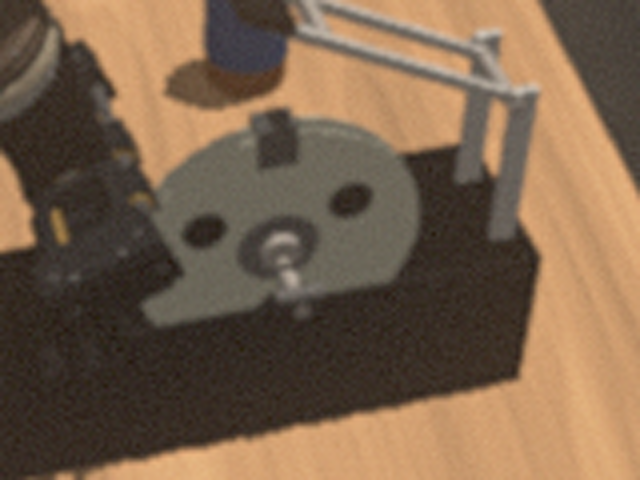

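```bash
python3 -c "
from h import *
n='s14'
for p,y in [((276,138),-9.5),((258,168),-9.5),((298,160),-9.5),((204,231),-7),((351,200),-7)]: print(n,p,phi_side(load(n),240+p[0]/4,180+p[1]/4,y))
"
```

```text
s14 (276, 138) (np.float64(2.1), np.float64(88.1))
s14 (258, 168) (np.float64(11.1), np.float64(68.9))
s14 (298, 160) (np.float64(-8.9), np.float64(69.1))
s14 (204, 231) (np.float64(62.6), np.float64(49.9))
s14 (351, 200) (np.float64(-60.5), np.float64(53.4))
```

Clip is now within about +1..2° of the top (2–3 mm). I'll let go of the reel and withdraw.

play_rows(fingers=0.4, increments=[{"dx": 0,"dy": 0,"dz": 0,"rx": 0,"ry": 0,"rz": 0},{"dx": 0,"dy": 0,"dz": 0,"rx": 0,"ry": 0,"rz": 0},{"dx": 0,"dy": 0,"dz": 0,"rx": 0,"ry": 0,"rz": 0},{"dx": 0,"dy": 0,"dz": -15,"rx": 0,"ry": 0,"rz": 0},{"dx": 0,"dy": 0,"dz": -40,"rx": 0,"ry": 0,"rz": 0},{"dx": 0,"dy": 0,"dz": -70,"rx": 0,"ry": 0,"rz": 0},{"dx": 0,"dy": 0,"dz": -105,"rx": 0,"ry": 0,"rz": 0},{"dx": 0,"dy": 0,"dz": -140,"rx": 0,"ry": 0,"rz": 0}])

```text
t: 20.38
eef_pos: [443.4, -52.4, 394.2]
tcp_rot: [3.14, -0.431, 0.105]
ft_force: [1.0, -0.2, -0.0]
opening: 0.398
```

```bash
python3 -c "
from h import *
go(loc(-60,0,298+190+90),YAW)
b=grab('side','s15')['image'];cv2.imwrite('pics/m15.png',cv2.resize(b[160:300,210:396],(796,600),interpolation=2)[:,:,::-1])
c=grab('wrist','w15')
"
```

```text
at 20.3833 [443.4 -52.4 394.2] [ 3.14  -0.431  0.105] F [ 1.  -0.2 -0. ]
d [ 216.1    0.3 -102.9] |d| 239.0 w [ 0.02 -4.12 -0.02]
```

View pics/m15.png

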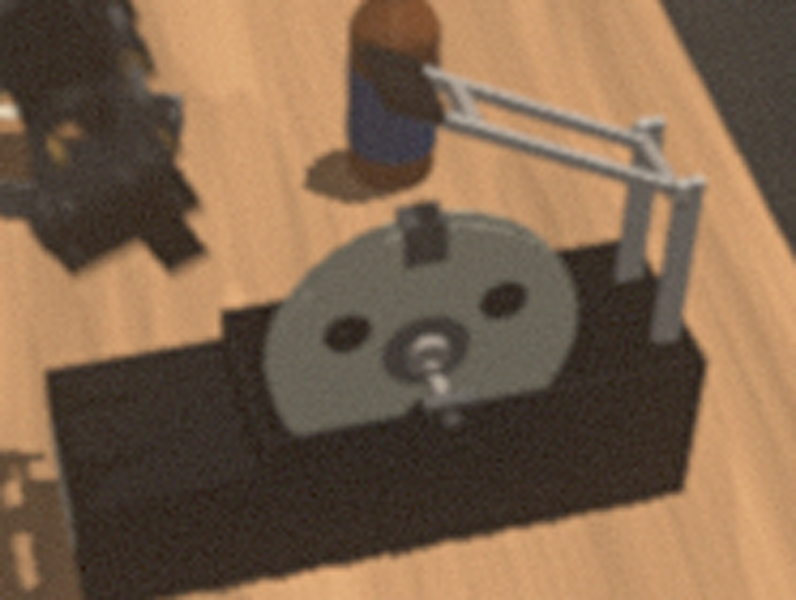

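View pics/w15.png

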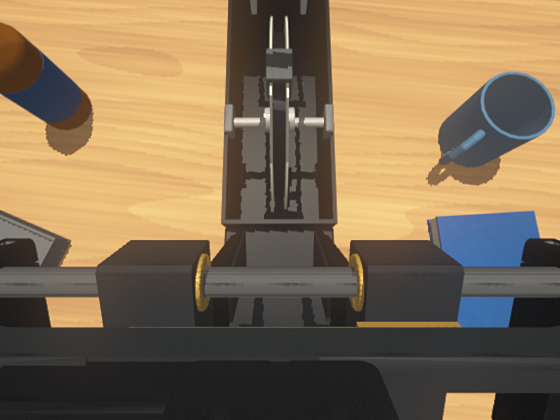

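```bash
python3 -c "
from h import *
s=load('s15');w=load('w15');k=600/140
for p,y in [((424,235),-9.5),((406,267),-9.5),((447,262),-9.5),((348,333),-7),((505,299),-7)]: print(p,phi_side(s,210+p[0]/k,160+p[1]/k,y))
a=w['image'][20:150,200:360];cv2.imwrite('pics/w15z.png',cv2.resize(a,None,fx=4.5,fy=4.5,interpolation=2)[:,:,::-1])
for P in [loc(-12,0,206),loc(0,0,206),loc(12,0,206),loc(0,0,110)]: print('w',(proj(w,P)[0]-[200,20])*4.5,'s',(proj(s,P)[0]-[210,160])*k)
"
```

```text
(424, 235) (np.float64(2.3), np.float64(87.2))
(406, 267) (np.float64(10.8), np.float64(67.8))
(447, 262) (np.float64(-9.0), np.float64(65.7))
(348, 333) (np.float64(62.3), np.float64(49.5))
(505, 299) (np.float64(-59.9), np.float64(53.9))
w [350.11180385 247.07680003] s [403.7418226  213.64794548]
w [349.89492737 178.60029629] s [425.45430947 209.90531962]
w [349.68248871 111.52498627] s [447.0729319  206.17887338]
w [350.45603744 454.74600306] s [419.31395967 340.48024799]
```

View pics/w15z.png

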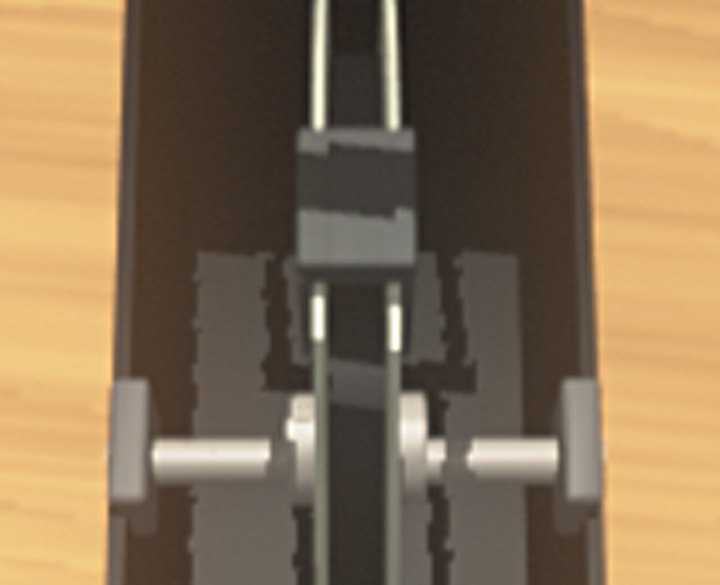

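The clip top's middle is about 2.7 mm toward the robot from the axle (wrist) and +2° (side), so it is in place and the reel is released. Now I'll close the fingers and move above the press pad.

play_rows(fingers=0, increments=[{"dx": 12,"dy": 0,"dz": -12,"rx": 0,"ry": -0.2,"rz": 0},{"dx": 37,"dy": 0,"dz": -32,"rx": 0,"ry": -0.7,"rz": 0},{"dx": 70,"dy": 0,"dz": -52,"rx": 0,"ry": -1.4,"rz": 0},{"dx": 105,"dy": 0,"dz": -68,"rx": 0,"ry": -2.1,"rz": 0},{"dx": 140,"dy": 0,"dz": -80,"rx": 0,"ry": -2.8,"rz": 0},{"dx": 172,"dy": 0,"dz": -91,"rx": 0,"ry": -3.4,"rz": 0},{"dx": 200,"dy": 0,"dz": -99,"rx": 0,"ry": -3.9,"rz": 0},{"dx": 216,"dy": 0,"dz": -103,"rx": 0,"ry": -4.12,"rz": 0}])

```text
t: 21.15
eef_pos: [596.1, -35.3, 583.3]
tcp_rot: [3.138, -0.007, 0.106]
ft_force: [0.4, -0.7, 0.5]
opening: 0.007
```

play_rows(increments=[{"dx": 0,"dy": 0,"dz": 0,"rx": 0,"ry": 0,"rz": 0}])

```text
t: 21.23
eef_pos: [598.3, -35.0, 583.3]
tcp_rot: [3.138, -0.007, 0.107]
ft_force: [0.3, 0.4, -0.8]
opening: 0.002
```

```bash
python3 -c "
from h import *
go(loc(-15,0,298+190+20),YAW)
w=grab('wrist','w16')
for P in [loc(-17,0,298),loc(-32,25,299),loc(-32,-25,299)]: print(proj(w,P)[0])
"
```

```text
at 21.2333 [598.3 -35.  583.3] [ 3.138 -0.007  0.107] F [ 0.3  0.4 -0.8]
d [41.8  0.9 75.6] |d| 86.0 w [ 0.04 -0.07 -0.  ]
[279.12056996 161.5201092 ]
[249.07512726 179.84244789]
[309.23513669 179.69311447]
```

View pics/w16.png

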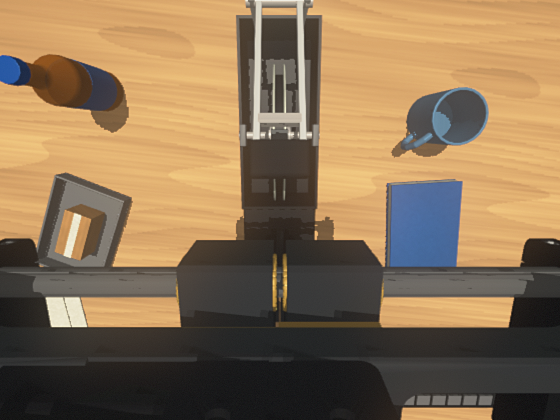

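The wrist view shows the pad as expected at about (280,160), u 249–313. I'll go to 12 mm above the pad.

play_rows(fingers=0, increments=[{"dx": 8,"dy": 0,"dz": 6,"rx": 0,"ry": 0,"rz": 0},{"dx": 20,"dy": 0.5,"dz": 18,"rx": 0,"ry": 0,"rz": 0},{"dx": 32,"dy": 0.5,"dz": 36,"rx": 0,"ry": 0,"rz": 0},{"dx": 39,"dy": 0.5,"dz": 54,"rx": 0,"ry": 0,"rz": 0},{"dx": 40,"dy": 0.5,"dz": 66,"rx": 0,"ry": 0,"rz": 0},{"dx": 40,"dy": 0.5,"dz": 73,"rx": 0,"ry": 0,"rz": 0},{"dx": 40,"dy": 0.5,"dz": 76,"rx": 0,"ry": 0,"rz": 0},{"dx": 40,"dy": 0.5,"dz": 76,"rx": 0,"ry": 0,"rz": 0}])

```text
t: 21.95
eef_pos: [637.9, -31.6, 505.3]
tcp_rot: [3.139, -0.005, 0.107]
ft_force: [0.3, 0.4, 0.9]
opening: 0.005
```

```bash
python3 -c "
from h import *
go(loc(-17,0,298+190),YAW)
go(loc(-35,0,217+190),YAW)
b=grab('side','s17')['image'];cv2.imwrite('pics/m17.png',cv2.resize(b[120:260,230:416],(796,600),interpolation=2)[:,:,::-1])
"
```

```text
at 21.95 [637.9 -31.6 505.3] [ 3.139 -0.005  0.107] F [0.3 0.4 0.9]
d [ 0.5  0.3 17.3] |d| 17.0 w [ 0.03 -0.05 -0.  ]
at 21.95 [637.9 -31.6 505.3] [ 3.139 -0.005  0.107] F [0.3 0.4 0.9]
d [-17.9   0.   98.2] |d| 100.0 w [ 0.03 -0.05 -0.  ]
```

View pics/m17.png

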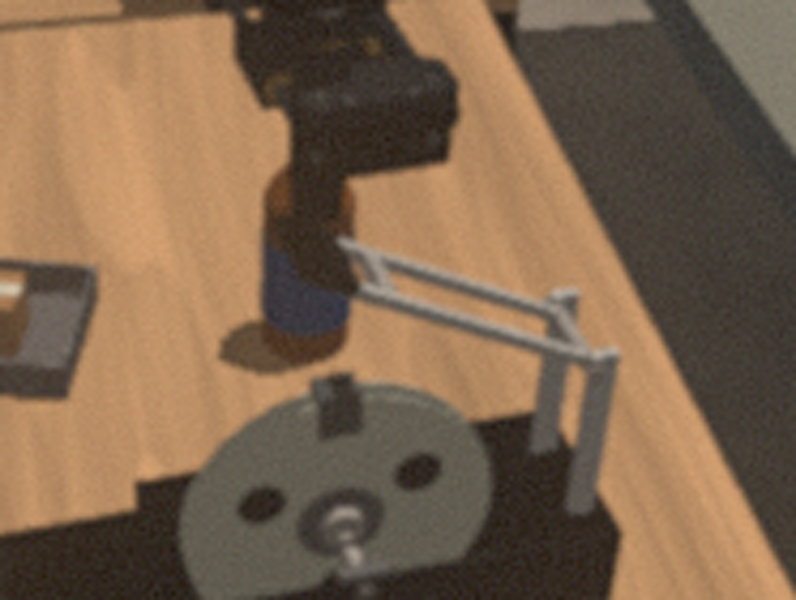

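The fingertips (u 295–345) stand over the pad (u 290–355). Now I press down along the pad's arc.

play_rows(increments=[{"dx": 0,"dy": 0,"dz": 4,"rx": 0,"ry": 0,"rz": 0},{"dx": 0,"dy": 0,"dz": 8,"rx": 0,"ry": 0,"rz": 0},{"dx": 0,"dy": 0,"dz": 12,"rx": 0,"ry": 0,"rz": 0},{"dx": 0,"dy": 0,"dz": 16,"rx": 0,"ry": 0,"rz": 0},{"dx": -1,"dy": 0,"dz": 20,"rx": 0,"ry": 0,"rz": 0},{"dx": -3,"dy": 0,"dz": 25,"rx": 0,"ry": 0,"rz": 0},{"dx": -5,"dy": 0,"dz": 30,"rx": 0,"ry": 0,"rz": 0},{"dx": -7,"dy": 0,"dz": 35,"rx": 0,"ry": 0,"rz": 0}])

```text
t: 22.67
eef_pos: [630.9, -32.4, 470.9]
tcp_rot: [3.138, -0.007, 0.107]
ft_force: [-1.0, 0.2, 3.7]
opening: 0.006
```

play_rows(increments=[{"dx": -1.5,"dy": 0,"dz": 5,"rx": 0,"ry": 0,"rz": 0},{"dx": -3,"dy": 0,"dz": 10,"rx": 0,"ry": 0,"rz": 0},{"dx": -4.5,"dy": 0,"dz": 15,"rx": 0,"ry": 0,"rz": 0},{"dx": -6,"dy": 0,"dz": 20,"rx": 0,"ry": 0,"rz": 0},{"dx": -7,"dy": 0,"dz": 26,"rx": 0,"ry": 0,"rz": 0},{"dx": -8,"dy": 0,"dz": 32,"rx": 0,"ry": 0,"rz": 0},{"dx": -9,"dy": 0,"dz": 38,"rx": 0,"ry": 0,"rz": 0},{"dx": -9.5,"dy": 0,"dz": 44,"rx": 0,"ry": 0,"rz": 0}])

```text
t: 23.33
eef_pos: [621.5, -33.5, 426.2]
tcp_rot: [3.138, -0.006, 0.107]
ft_force: [-4.2, -0.4, 5.4]
opening: 0.005
```

```bash
python3 -c "
from h import *
go(loc(-35,0,217+190),YAW)
b=grab('side','s18')['image'];cv2.imwrite('pics/m18.png',cv2.resize(b[120:260,230:416],(796,600),interpolation=2)[:,:,::-1])
"
```

```text
at 23.3333 [621.5 -33.5 426.2] [ 3.138 -0.006  0.107] F [-4.2 -0.4  5.4]
d [-0.9  0.1 19.2] |d| 19.0 w [ 0.03 -0.06 -0.  ]
```

View pics/m18.png

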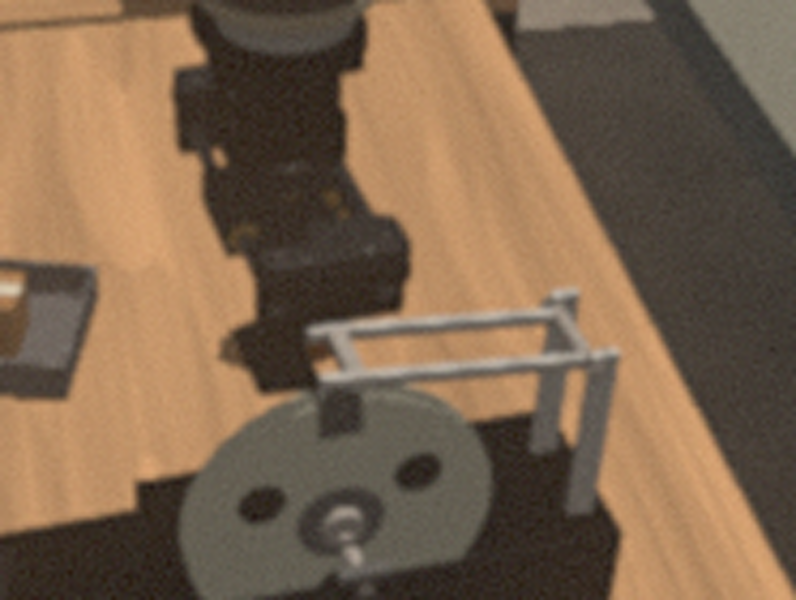

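Arm is nearly level and the fingers are still on the pad (5.4 N). I'll finish the press and creep at the end.

play_rows(increments=[{"dx": -0.5,"dy": 0,"dz": 4,"rx": 0,"ry": 0,"rz": 0},{"dx": -1,"dy": 0,"dz": 8,"rx": 0,"ry": 0,"rz": 0},{"dx": -1.5,"dy": 0,"dz": 12,"rx": 0,"ry": 0,"rz": 0},{"dx": -2,"dy": 0,"dz": 14,"rx": 0,"ry": 0,"rz": 0},{"dx": -2,"dy": 0,"dz": 15.5,"rx": 0,"ry": 0,"rz": 0},{"dx": -2,"dy": 0,"dz": 16.5,"rx": 0,"ry": 0,"rz": 0}])

```text
t: 23.88
eef_pos: [619.8, -33.8, 408.6]
tcp_rot: [3.139, -0.006, 0.107]
ft_force: [-0.2, 0.4, 4.8]
opening: 0.008
```

play_rows(increments=[{"dx": 0,"dy": 0,"dz": 0.7,"rx": 0,"ry": 0,"rz": 0},{"dx": 0,"dy": 0,"dz": 1.2,"rx": 0,"ry": 0,"rz": 0}])

```text
t: 24.05
eef_pos: [619.8, -33.8, 407.3]
tcp_rot: [3.139, -0.006, 0.107]
ft_force: [-3.6, -0.6, 6.8]
opening: 0.006
```

play_rows(increments=[{"dx": 0,"dy": 0,"dz": 0.6,"rx": 0,"ry": 0,"rz": 0},{"dx": 0,"dy": 0,"dz": 1.0,"rx": 0,"ry": 0,"rz": 0}])

```text
t: 24.22
eef_pos: [619.7, -33.8, 406.9]
tcp_rot: [3.138, -0.007, 0.107]
ft_force: [-5.1, 0.8, 12.8]
opening: 0.005
```

play_rows(increments=[{"dx": 0,"dy": 0,"dz": 0.8,"rx": 0,"ry": 0,"rz": 0},{"dx": 0,"dy": 0,"dz": 0.8,"rx": 0,"ry": 0,"rz": 0},{"dx": 0,"dy": 0,"dz": 0.8,"rx": 0,"ry": 0,"rz": 0}])

```text
t: 24.47
eef_pos: [619.5, -33.8, 406.9]
tcp_rot: [3.138, -0.007, 0.107]
ft_force: [-5.2, 0.1, 11.9]
opening: 0.005
```

```bash
python3 -c "
from h import *
go(loc(-17,0,298+190),YAW)
b=grab('side','s19')['image'];cv2.imwrite('pics/m19.png',cv2.resize(b[120:260,230:416],(796,600),interpolation=2)[:,:,::-1])
"
```

```text
at 24.4667 [619.5 -33.8 406.9] [ 3.138 -0.007  0.107] F [-5.2  0.1 11.9]
d [ 19.8   0.4 -80.9] |d| 83.0 w [ 0.03 -0.07 -0.  ]
```

View pics/m19.png

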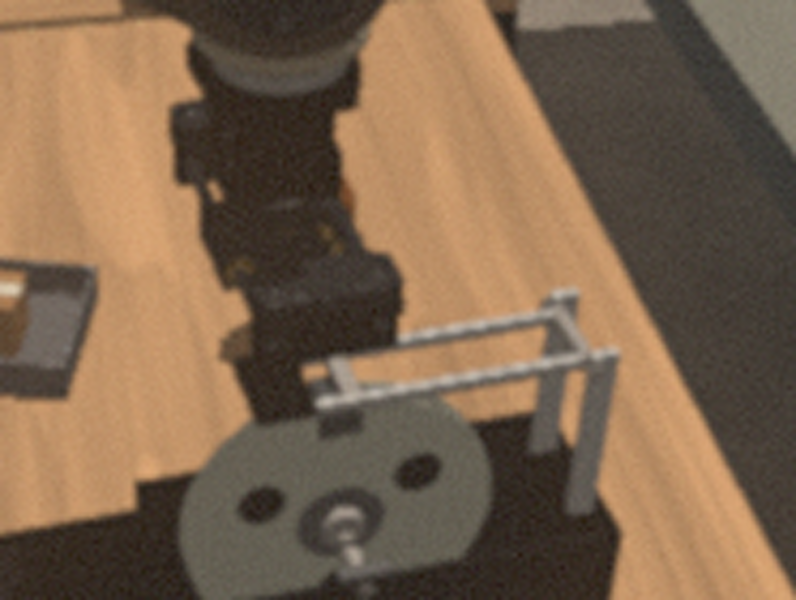

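Fully down: the arm is level, stopped at tip height 217 mm as specified, and not yielding under 12 N. One firmer press for certainty, then a slow rise.

play_rows(increments=[{"dx": 0,"dy": 0,"dz": 1.5,"rx": 0,"ry": 0,"rz": 0},{"dx": 0,"dy": 0,"dz": 1.5,"rx": 0,"ry": 0,"rz": 0},{"dx": 0,"dy": 0,"dz": 1.5,"rx": 0,"ry": 0,"rz": 0},{"dx": 0,"dy": 0,"dz": 1.5,"rx": 0,"ry": 0,"rz": 0}])

```text
t: 24.85
eef_pos: [619.3, -33.7, 406.7]
tcp_rot: [3.138, -0.008, 0.107]
ft_force: [-6.6, -0.2, 15.3]
opening: 0.006
```

play_rows(increments=[{"dx": 0.5,"dy": 0,"dz": -2,"rx": 0,"ry": 0,"rz": 0},{"dx": 1,"dy": 0,"dz": -5,"rx": 0,"ry": 0,"rz": 0},{"dx": 1,"dy": 0,"dz": -8,"rx": 0,"ry": 0,"rz": 0},{"dx": 1.5,"dy": 0,"dz": -12,"rx": 0,"ry": 0,"rz": 0},{"dx": 2,"dy": 0,"dz": -16,"rx": 0,"ry": 0,"rz": 0},{"dx": 2.5,"dy": 0,"dz": -20,"rx": 0,"ry": 0,"rz": 0},{"dx": 3,"dy": 0,"dz": -24,"rx": 0,"ry": 0,"rz": 0},{"dx": 4,"dy": 0,"dz": -28,"rx": 0,"ry": 0,"rz": 0}])

```text
t: 25.52
eef_pos: [623.1, -33.3, 435.0]
tcp_rot: [3.138, -0.008, 0.107]
ft_force: [-2.9, -0.7, 4.2]
opening: 0.002
```

play_rows(increments=[{"dx": 1,"dy": 0,"dz": -4,"rx": 0,"ry": 0,"rz": 0},{"dx": 2,"dy": 0,"dz": -8,"rx": 0,"ry": 0,"rz": 0},{"dx": 3,"dy": 0,"dz": -12,"rx": 0,"ry": 0,"rz": 0},{"dx": 4,"dy": 0,"dz": -16,"rx": 0,"ry": 0,"rz": 0},{"dx": 5,"dy": 0,"dz": -20,"rx": 0,"ry": 0,"rz": 0},{"dx": 6,"dy": 0,"dz": -24,"rx": 0,"ry": 0,"rz": 0},{"dx": 8,"dy": 0,"dz": -28,"rx": 0,"ry": 0,"rz": 0},{"dx": 9.5,"dy": 0,"dz": -32,"rx": 0,"ry": 0,"rz": 0}])

```text
t: 26.18
eef_pos: [632.5, -32.1, 467.4]
tcp_rot: [3.138, -0.009, 0.107]
ft_force: [1.6, -0.5, 1.3]
opening: 0.006
```

```bash
python3 -c "
from h import *
go(loc(-17,0,298+190),YAW)
b=grab('side','s20')['image'];cv2.imwrite('pics/m20.png',cv2.resize(b[120:260,230:416],(796,600),interpolation=2)[:,:,::-1])
"
```

```text
at 26.1833 [632.5 -32.1 467.4] [ 3.138 -0.009  0.107] F [ 1.6 -0.5  1.3]
d [  6.3   0.4 -20.6] |d| 21.0 w [ 0.04 -0.08 -0.  ]
```

View pics/m20.png

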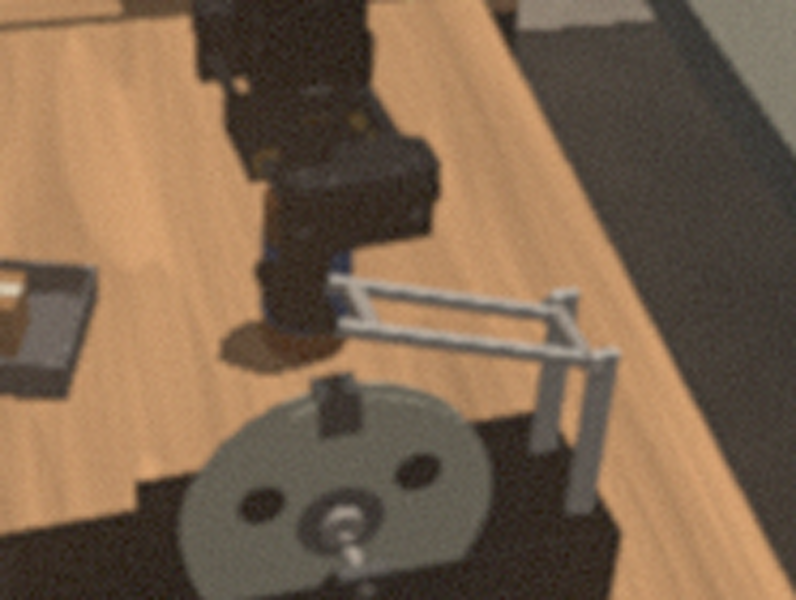

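Arm is following under the fingers. I'll continue at 3 mm per row until past full rise.

play_rows(increments=[{"dx": 1,"dy": 0,"dz": -3,"rx": 0,"ry": 0,"rz": 0},{"dx": 2,"dy": 0,"dz": -6,"rx": 0,"ry": 0,"rz": 0},{"dx": 3,"dy": 0,"dz": -9,"rx": 0,"ry": 0,"rz": 0},{"dx": 4,"dy": 0,"dz": -12,"rx": 0,"ry": 0,"rz": 0},{"dx": 5,"dy": 0,"dz": -15,"rx": 0,"ry": 0,"rz": 0},{"dx": 6,"dy": 0,"dz": -18,"rx": 0,"ry": 0,"rz": 0},{"dx": 6,"dy": 0,"dz": -21,"rx": 0,"ry": 0,"rz": 0},{"dx": 6,"dy": 0,"dz": -24,"rx": 0,"ry": 0,"rz": 0}])

```text
t: 26.9
eef_pos: [638.4, -31.3, 492.4]
tcp_rot: [3.137, -0.009, 0.107]
ft_force: [1.7, 0.1, 0.4]
opening: 0.008
```

play_rows(increments=[{"dx": 0,"dy": 0,"dz": -3,"rx": 0,"ry": 0,"rz": 0},{"dx": 0,"dy": 0,"dz": -6,"rx": 0,"ry": 0,"rz": 0},{"dx": 0,"dy": 0,"dz": -9,"rx": 0,"ry": 0,"rz": 0},{"dx": 0,"dy": 0,"dz": -12,"rx": 0,"ry": 0,"rz": 0},{"dx": 0,"dy": 0,"dz": -15,"rx": 0,"ry": 0,"rz": 0},{"dx": 0,"dy": 0,"dz": -22,"rx": 0,"ry": 0,"rz": 0},{"dx": 0,"dy": 0,"dz": -40,"rx": 0,"ry": 0,"rz": 0},{"dx": 0,"dy": 0,"dz": -65,"rx": 0,"ry": 0,"rz": 0}])

```text
t: 27.57
eef_pos: [637.9, -31.2, 556.7]
tcp_rot: [3.138, -0.006, 0.107]
ft_force: [-0.4, -0.3, -0.2]
opening: 0.005
```

```bash
python3 -c "
from h import *
go(loc(-17,0,298+190),YAW)
b=grab('side','s21')['image'];cv2.imwrite('pics/m21.png',cv2.resize(b[120:260,230:416],(796,600),interpolation=2)[:,:,::-1])
w=grab('top','t21')
"
```

```text
at 27.5667 [637.9 -31.2 556.7] [ 3.138 -0.006  0.107] F [-0.4 -0.3 -0.2]
d [ 0.2  0.5 68.7] |d| 69.0 w [ 0.03 -0.06 -0.  ]
```

View pics/m21.png

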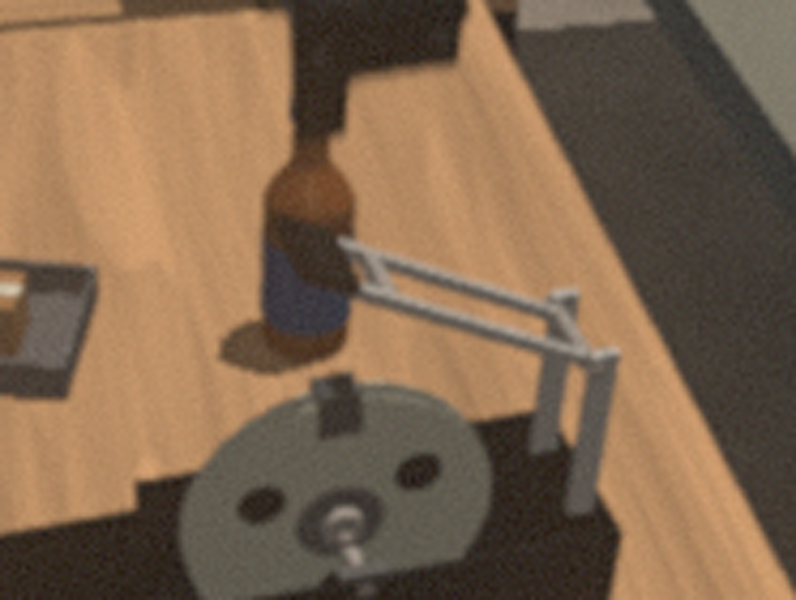

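Arm fully raised at the same pixels as before the press ((345,240) and (610,355)), and the clip is unmoved at (337,405). I'll check the bystanders, then hand in.

```bash
python3 -c "
from h import *
a=load('top0')['image'];b=load('t21')['image']
for n,(u0,u1,v0,v1) in dict(book=(370,435,200,282),bottle=(165,210,145,200),mug=(370,420,145,200),tray=(135,215,220,310)).items():
    d=np.abs(a[v0:v1,u0:u1].astype(int)-b[v0:v1,u0:u1]).max(2)>60; print(n,d.mean().round(3))
cv2.imwrite('pics/t21v.png',b[:,:,::-1])
"
```

```text
book 0.0
bottle 0.0
mug 0.0
tray 0.085
```

View pics/t21v.png

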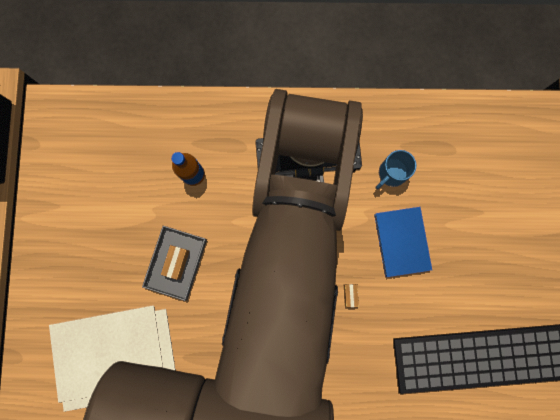

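The carton lies in the tray at (175,263). Book, bottle and mug haven't changed by a pixel.

```bash
python3 -c "
from h import *
print(env.job_done())"
```

```text
the job is handed in; nothing more can be done
None
```

The job is done and handed in at about 28 s, well under the 72 s limit. No verdict was reported.

- **Carton:** I moved the middle-sized carton from the deck into the grey tray. It pressed the tray floor with 17 N for a moment before I let go. The last top view shows it lying flat in the tray.
- **Reel:** I turned it with six short strokes, pinching the rim, plus a small nudge, then let go. The clip ended 2 to 3 mm from the very top towards the robot, within the 10 mm allowed. The side and wrist views agree on this to about 1 mm, and the clip did not move during the press.
- **Press arm:** I pressed it down until it stopped level on the clip. The fingertips stopped at 217 mm and held there for about half a second at 12–15 N. I then let it rise under the fingers at about 0.3 rad/s. It ended in the same place in the image as before the press.
- **Bystanders:** The book, bottle and mug look the same in the top view before and after.

At 45° the arm ran into a wrist limit, so I worked the reel at a 25° tilt instead. None of my final checks failed.

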